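# Set a dough sheeter's roller gap to a thickness gauge

### The arm

A 6-joint arm with a two-finger parallel gripper is mounted at the origin on the work surface. World frame = base frame: x ahead of the robot, y to its left, z up, the work surface at z = 0. Lengths are in m, angles in rad, forces in N, time in s.
With the tool pointing down it reaches from about 0.35 to 0.775 m from the base axis. Payload 7.3 kg.
Tool frame: the origin (TCP) lies on the centre line of the jaws, within the pads' length; the fingertips stand 14 mm ahead of it and the grasp point (between the pads) lies 5 mm behind it; z points along the fingers, y is the direction in which the jaws open and shut (so a half turn about z gives the same grasp; the last joint's range is limited). The gripper opens to 92 mm and grips with 3 to 60 N. Pads are 19 mm wide; open, the fingers measure 130 mm over their backs; the gripper's body (75 mm by 190 mm) begins 47 mm behind the grasp point.
Start: joints at [1.174, 0.342, 1.524, -0, 1.275, -0.146], TCP at [0.13, 0.509, 0.209] pointing down, gripper open.
Joint ranges: [-2.53, 2.53], [-0.77, 2.02], [0.04, 2.7], [-1, 4.14], [0.28, 2.66], [-3.11, 3.11]. Speed limits (rad/s): [2.57, 2.57, 3.14, 3.14, 3.14, 3.14].

### API

Orientations are given as [roll, pitch, yaw] about the fixed x, y, z axes, in that order (R = Rz(yaw) Ry(pitch) Rx(roll)).
In Python, from cell import telemetry, cams, robot gives the robot as it stands.
- The arm moves only by the tool servo_tool, never from a script. Its argument "targets" is text: rows parted by semicolons, each of 4 numbers parted by spaces: the shift along the tool's x, y, z in mm, then the turn about the tool's z in rad. In form: x y z yaw; .... A call has 1 to 20 rows; each row shifts and turns the pose as measured when the row begins, along the tool's axes as they then stand; what a row does not reach is not made up. A row lasts 1/8 s, in which the tool goes at most 62.5 mm and 10.7 degrees, less where a joint would pass 70% of its speed; a pose out of reach is approached as far as the arm can. A call with a gripper value outside its range is refused whole. "hand" is the opening, from 0 (shut) to 1 (fully open), set as the call begins (left out, the last holds). The fingers move at their own pace and stop on an object; "squeeze" is the grip in N (left out, the last holds). Time passes only in rows, so rows that do not move let the fingers close. It gives the time, the measured TCP pose, the force and the opening at its end, in the units of the state.
- telemetry.observe(): the state, without advancing time (a new reading comes with each control period).
- cams.read_camera(name): name is "side" or "top"; returns a dict with "color" (480x640x3 uint8, red, green, blue), "K" (3x3 intrinsics, pixels), "k1" (the pictures are not rectified: a ray, as slopes to the right and down, at radius r is drawn at 1 + k1 r^2 times it, then the intrinsics apply), "R" (3x3) and "t" (3): a world point X has camera coordinates R X + t. Camera axes: x right, y down, z forward; pixel columns grow to the right and rows downward; lengths in m; the calibration is good to about 2 mm. A picture is of the moment at which its call begins. There is no depth.
- robot.hand_in(): hands the job in, once; it reports no verdict.
Trained networks look in a picture, given as the dict that the camera call returned (one of the last four; its "shot" number tells which), for a name from the list of things; names that differ only in an ending like _2 or _b are one class to them, and where a whole thing is asked for, a point or a joint stands for the part that bears it (a point fixed in the world has none). Each returns a list of dicts, best first, with "score" (0 to 1); they miss things now and then, are a little off and sometimes report something else, mostly with a low value. They report only what shows in the picture. A call takes as long as a camera call. They do not tell look-alikes from the thing itself.
- cams.cut_out(picture, query): "region" (480x640 bool, what is visible of it) and "extent" ([centre column, centre row, width, height] in pixels, round what is visible of it).
The state is a dict: "time": time; "qpos": joint angles; "qvel": joint speeds; "joint_efforts": joint torques, N m; "tool_pos": TCP position; "tool_rot": TCP orientation; "contact_force": force on the tool from outside, world axes, zero at the start; "torque": the same for the moment, N m; "opening": finger opening in m.
Only numpy, scipy, OpenCV 4.12 (cv2) and the standard library are available. Lean on these libraries where they do the work, as an engineer would, in place of code of your own. Each camera call takes 0.05 s, during which the arm holds its last target.

### The job

Set the dough sheeter to the blue 3 mm gauge: slide the blue gauge's blade along the infeed tray and well through the nip while the gap is still open, then wind the screw on top down until the blade just drags when it is pulled, a light steady drag, neither loose nor jammed. Leave the gauge lying there in the nip so that I can feel the setting myself, never crush the blade on the way, and leave the red gauge and the rest of the table alone.

Things in the scene. Friction and masses are not known exactly. Their poses are not given: they have to be found in the camera images.
- gauge: thickness gauge: blue plastic handle 80 x 24 x 18 mm (long, wide, high) and a flat steel blade 3 mm thick, 20 mm wide, 100 mm long, in line with it; both lie flat on one underside. 0.09 to 0.14 kg. Origin under the handle's centre; x runs along the blade to the tip (140 mm from the origin), z up
- gauge_tip (a point): middle of the blue gauge's tip: the end of the blade, at half its thickness; axes as the gauge's; well through is some 15 to 35 mm past the nip
- board: wooden board, 210 x 260 mm, 12 mm thick, fixed, on which the gauges lie; origin under its centre, z up
- sheeter: green hand-cranked dough sheeter, fixed; crank and rollers are pinned and cannot turn. Footprint 130 x 190 mm, cheeks and top bridge 100 mm deep, bridge top 193 mm high. Origin under the middle of the rollers; the rollers (44 mm thick) lie along its y. The infeed tray sticks out to its -x, so its +x is the way the blade goes in
- nip (a point): middle of the top of the lower roller, 80 mm above the table: where the blade is pinched; axes as the sheeter's. The flat infeed tray is level with it (0.3 mm lower), 148 mm wide between 6 mm high lips, from 20 to 172 mm in front (-x) of it; the cheeks begin 50 mm in front
- crosshead: steel crosshead under the bridge; the upper roller hangs in it, the screw lowers both. Hidden shims between the two differ each time, so neither its height nor the screw's angle tells the gap: feel the blade. With the blade in, pinch grows about 45 N per rad of screw; a slow level pull takes 0.6 to 0.8 N per N of pinch. Right: a pull of about 3.5 N. Pressing the handle on the tray adds 0.3 N per N
- knob_grip (a point): the adjusting screw's black wing knob on the bridge, a bar 50 mm long (its x), 14 mm thick (its y), 34 mm high, on a low disc; this point is on the screw's axis, 12 mm below the bar's top. Turns stiffly (0.1 N m), stays where it is left
- knob (a joint): angle of the adjusting screw, rad; grows clockwise seen from above, which closes the gap by 1.91 mm per rad (12 mm a turn). At 0 the gap is 1.0 to 2.6 mm wider than the blue blade; it starts 0.6 to 3.0 mm wider
- thick_gauge: red-handled thickness gauge, blade 6 mm: not wanted, leave it on the board. Same handle as the blue one, 80 x 24 x 18 mm; origin under the handle's centre, x to its tip
- drink_a: blue and white drink bottle with a blue cap, 62 mm wide, 165 mm tall; a bystander, leave it
- drink_b: a second such drink bottle; a bystander, leave it
- bowl: small white dipping bowl, 92 mm wide, 36 mm high; a bystander, leave it
- cap: blue screw cap, 32 mm wide, 14 mm high; a bystander, leave it
- comb: purple comb, 130 mm long, lying flat; a bystander, leave it
- nail_clipper: steel nail clipper, 75 mm long, lying flat; a bystander, leave it
There are look-alikes about, which are no part of the job. Of the things like the gauge, leave any that is purple or yellow; of the rest the larger one is meant.

How it is judged:
By the outcome, as a careful person would: the job done as asked, in the order asked, and still so for the second after the job is handed in, with the robot touching nothing.
It also fails if it takes over 72 s, if anything falls off the work surface, if the arm or the gripper's body presses on something with over 40 N, if the wrist force passes 120 N, or if a joint passes its speed limit or range.

## Working session

There is one attempt and no reset: what is moved stays moved. The work goes in short steps, Python scripts to look and compute and a tool call to move; the robot and the scene stay as the last step left them, time stands still between calls to the robot, and variables do not carry over. Pictures are saved under pics/ and viewed, and the job is handed in when it is done.

Besides the shell and the picture viewer there is one more tool, called after ">>>" as name(argument=value, ...), one argument or row to a line, values as JSON. servo_tool: Moves the arm, as the interface text tells. Its arguments: {"type":"object","properties":{"targets":{"type":"string"},"hand":{"type":"number"},"squeeze":{"type":"number"}},"required":["targets"]}

```bash
mkdir -p pics; ls; cat > h.py <<'E'
import numpy as np, cv2
from cell import telemetry, cams, robot
def save(p,n): cv2.imwrite('pics/'+n,cv2.cvtColor(p['color'],cv2.COLOR_RGB2BGR))
def dist(p):
    # radial model r_d = r(1+k1 r^2) == opencv k1
    return np.array([p['k1'],0,0,0,0],float)
def ray(p,uv):
    uv=np.array(uv,float).reshape(-1,1,2)
    n=cv2.undistortPoints(uv,np.array(p['K'],float),dist(p)).reshape(-1,2)
    d=np.c_[n,np.ones(len(n))]@np.array(p['R'])
    c=-np.array(p['R']).T@np.array(p['t'])
    return c,d
def onz(p,uv,z):
    c,d=ray(p,uv); return c+d*((z-c[2])/d[:,2])[:,None]
def proj(p,X):
    X=np.array(X,float).reshape(-1,3)
    r,_=cv2.Rodrigues(np.array(p['R'],float))
    return cv2.projectPoints(X,r,np.array(p['t'],float),np.array(p['K'],float),dist(p))[0].reshape(-1,2)
E
python3 - <<'E'
from h import *
for n in('top','side'):
    p=cams.read_camera(n); save(p,n+'1.png'); print(n,p['K'],p['k1'],-p['R'].T@p['t'],p['R'])
    for q in('gauge','thick_gauge','sheeter','knob','crosshead','board'):
        print(q,[(round(d['score'],2),np.round(d['extent'])) for d in cams.cut_out(p,q)][:4])
print(telemetry.observe())
E
```

```text
pics
top [[470.43615279   0.         314.43617893]
 [  0.         470.43615279 241.94431235]
 [  0.           0.           1.        ]] -0.013579369882678452 [ 0.29976164 -0.02517987  1.25662811] [[-2.02867092e-03 -9.99941331e-01  1.06404873e-02]
 [-9.88813382e-01  4.18894475e-04 -1.49157365e-01]
 [ 1.49144157e-01 -1.08240475e-02 -9.88756219e-01]]
gauge [(0.87, array([223., 322.,  57.,  44.])), (0.73, array([381., 217.,  62.,  22.])), (0.69, array([411., 358.,  69.,  20.]))]
thick_gauge [(0.74, array([373., 246.,  64.,  30.]))]
sheeter [(0.87, array([260., 205., 103., 131.]))]
knob [(0.69, array([231., 213.,  24.,  16.]))]
crosshead [(0.63, array([141., 243.,  42.,  29.]))]
board [(0.98, array([376., 231., 110.,  97.])), (0.23, array([135., 278.,  40.,  23.]))]
side [[477.59377533   0.         321.12018073]
 [  0.         477.59377533 237.7832211 ]
 [  0.           0.           1.        ]] 0.005243886759788101 [-0.01976341 -0.87220988  0.9111401 ] [[ 0.86530075 -0.50117883  0.00862476]
 [-0.30122407 -0.53367165 -0.79022695]
 [ 0.40064781  0.68118599 -0.61275361]]
gauge [(0.88, array
[... 401 characters left out ...]
 [(0.73, array([375., 321., 114.,  88.]))]
{'time': 0.7, 'qpos': array([ 1.17396379e+00,  3.41942388e-01,  1.52413746e+00, -2.98705930e-05,
        1.27537705e+00, -1.46009647e-01]), 'qvel': array([-0.00034307, -0.00118802,  0.00053868, -0.00058296, -0.00039425,
       -0.00028408]), 'joint_efforts': array([-1.40362084e-03, -4.31018472e+01, -2.44444424e+01,  7.15158437e-02,
        4.82572045e-02, -6.96650341e-05]), 'tool_pos': array([0.13030204, 0.5085826 , 0.20895733]), 'tool_rot': array([3.14146251e+00, 4.80242181e-05, 2.89077845e+00]), 'contact_force': array([-0.20900235,  0.03443896,  0.09688685]), 'torque': array([ 0.05099823,  0.01193196, -0.06549954]), 'opening': 0.09204493597040653}
```

View pics/top1.png

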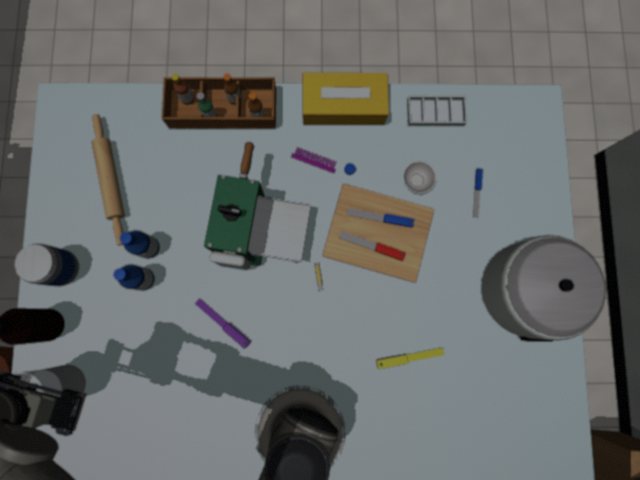

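View pics/side1.png

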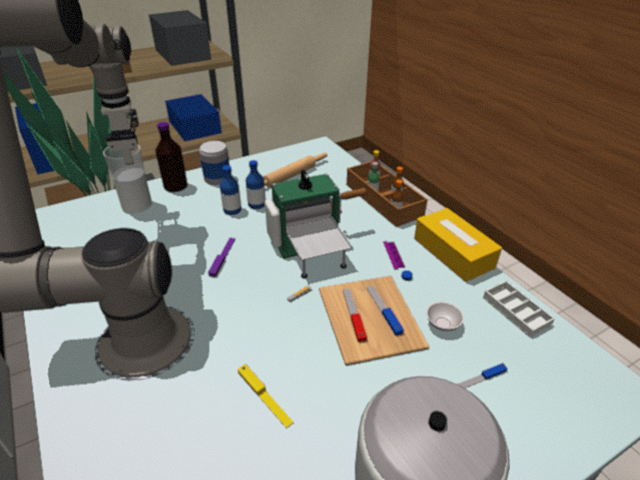

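```bash
python3 - <<'E'
from h import *
P={n:cams.read_camera(n) for n in('top','side')}
import pickle; pickle.dump(P,open('P.pkl','wb'))
p=P['top']
for n,box in(('top',(195,140,450,280)),('side',(255,170,430,365))):
    x0,y0,x1,y1=box; im=cv2.cvtColor(P[n]['color'],cv2.COLOR_RGB2BGR)[y0:y1,x0:x1]
    s=min(800/(x1-x0),600/(y1-y0)); s=int(s); cv2.imwrite(f'pics/{n}_z.png',cv2.resize(im,None,fx=s,fy=s,interpolation=cv2.INTER_CUBIC)); print(n,s)
for n in P:
  p=P[n]
  for q in('gauge','knob','thick_gauge'):
    for d in cams.cut_out(p,q):
        if d['score']<.5: continue
        ys,xs=np.nonzero(d['region'])
        hull=np.c_[xs,ys].astype(np.float32)
        r=cv2.minAreaRect(hull); bp=cv2.boxPoints(r)
        print(n,q,round(d['score'],2),np.round(bp.ravel(),1),'world z.018',np.round(onz(p,bp,.018)[:,:2].ravel(),3))
E
```

```text
top 3
side 3
top gauge 0.85 [472.6 215.9 475.4 168.6 483.1 169.1 480.3 216.3] world z.018 [ 0.558 -0.466  0.69  -0.481  0.689 -0.502  0.556 -0.487]
top gauge 0.76 [375.4 358.8 443.2 346.4 445.  356.5 377.3 369. ] world z.018 [ 0.182 -0.195  0.213 -0.371  0.187 -0.375  0.157 -0.199]
top gauge 0.72 [346.  216.  347.6 206.3 415.6 217.6 413.9 227.3] world z.018 [ 0.557 -0.124  0.584 -0.128  0.553 -0.311  0.526 -0.306]
top gauge 0.71 [345. 162. 355. 162. 355. 173. 345. 173.] world z.018 [ 0.708 -0.123  0.708 -0.15   0.677 -0.15   0.677 -0.122]
top gauge 0.66 [193.5 303.9 200.  296.5 250.6 341.2 244.1 348.6] world z.018 [0.323 0.277 0.343 0.261 0.228 0.126 0.209 0.143]
top knob 0.78 [215. 208. 227. 196. 243. 212. 231. 224.] world z.018 [0.579 0.228 0.612 0.197 0.568 0.153 0.535 0.184]
top thick_gauge 0.6 [338.2 239.4 341.6 229.2 405.8 250.6 402.4 260.8] world z.018 [ 0.493 -0.102  0.521 -0.111  0.463 -0.282  0.436 -0.272]
side gauge 0.8 [366.9 287.2 376.1 281.8 405.2 331.1 396.1 336.5] world z.018 [ 0.563 -0.128  0.597 -0.123  0.557 -0.302  0.527 -0.305]
side gauge 0.75 [235.6 369.9 245.3 361.5 295.9 420.1 286.1 428.5] world z.018 [ 0.155 -0.204  0.182 -0.193  0.215 -0.38   0.189 -0.387]
side gauge 0.67 [458.8 381.2 503.5 361.3 507.2 369.7 462.5 389.6] world z.018 [ 0.57  -0.475  0.697 -0.486  0.687 -0.506  0.562 -0.495]
side gauge 0.54 [206.  274.  226.  234.  235.6 238.8 215.6 278.8] world z.018 [0.204 0.136 0.319 0.281 0.336 0.244 0.221 0.104]
side knob 0.68 [299. 170. 311. 170. 311. 189. 299. 189.] world z.018 [0.699 0.519 0.738 0.497 0.673 0.38  0.637 0.401]
side thick_gauge 0.6 [340.6 291.6 350.7 288.  368.5 338.4 358.4 342. ] world z.018 [ 0.492 -0.107  0.523 -0.109  0.466 -0.277  0.438 -0.274]
```

View pics/top_z.png

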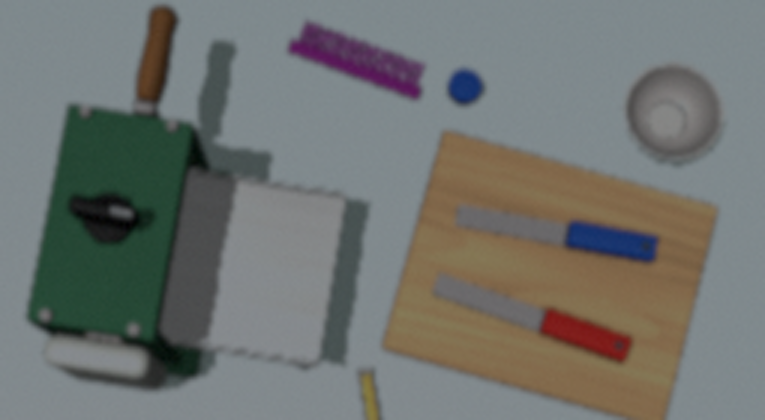

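View pics/side_z.png

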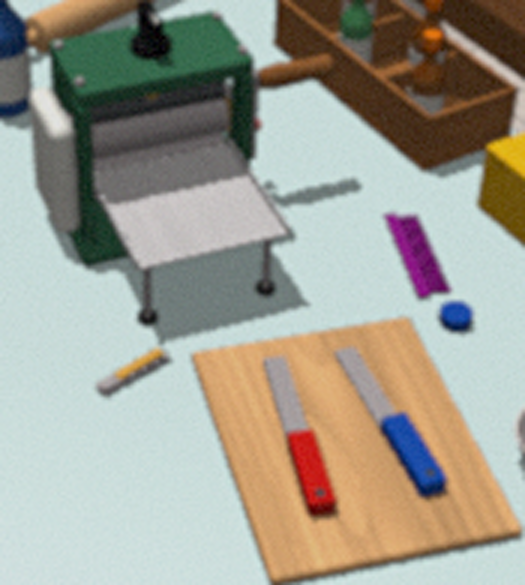

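```bash
cat > m.py <<'E'
from h import *
import pickle
P=pickle.load(open('P.pkl','rb'))
def tp(*a): return [((u+.5)/3-.5+195,(v+.5)/3-.5+140) for u,v in a]
def sp(*a): return [((u+.5)/3-.5+255,(v+.5)/3-.5+170) for u,v in a]
E
python3 - <<'E'
from m import *
t,s=P['top'],P['side']
pr=lambda n,a:print(n,np.round(a[:,:2],4).tolist())
pr('bridge top',onz(t,tp((70,104),(193,125),(155,338),(30,320)),.193))
pr('bridge side',onz(s,sp((52,42),(210,12),(252,58),(80,97)),.193))
pr('tray front top',onz(t,tp((346,193),(312,366)),.083))
pr('tray front side',onz(s,sp((138,268),(292,236)),.083))
pr('knob top',onz(t,tp((72,202),(136,213)),.225))
# gauge
pr('blue: tip side corners top',onz(t,tp((459,206),(456,227)),.0135)); 
pr('handle top corners',onz(t,tp((569,223),(657,237),(654,262),(566,244)),.030))
pr('side tip',onz(s,sp((336,351),(356,347)),.0135))
pr('side handle',onz(s,sp((383,421),(405,413),(443,480),(424,488)),.030))
E
```

```text
bridge top [[0.6199, 0.188], [0.6031, 0.0921], [0.4364, 0.1182], [0.4502, 0.2134]]
bridge side [[0.454, 0.2146], [0.6146, 0.1897], [0.6058, 0.0965], [0.4352, 0.1163]]
tray front top [[0.5748, -0.0269], [0.4268, 0.0016]]
tray front side [[0.4276, -0.0048], [0.572, -0.0344]]
knob top [[0.5346, 0.1779], [0.5262, 0.1299]]
blue: tip side corners top [[0.5792, -0.1288], [0.5598, -0.1259]]
handle top corners [[0.5601, -0.2251], [0.5474, -0.3032], [0.5248, -0.2997], [0.5411, -0.222]]
side tip [[0.5663, -0.1223], [0.5851, -0.1269]]
side handle [[0.5419, -0.2259], [0.5635, -0.2276], [0.5457, -0.3027], [0.5273, -0.3018]]
```

```bash
cat > plan.py <<'E'
from h import *
def rows(wps,start=None):
    """wps: list of (x,y,z,yaw,n)"""
    o=telemetry.observe(); 
    if start is None: p=np.array(o['tool_pos']); yaw=o['tool_rot'][2]
    else: p=np.array(start[:3]);yaw=start[3]
    out=[]
    for w in wps:
        q=np.array(w[:3]); n=w[4]
        dy=(w[3]-yaw+np.pi)%(2*np.pi)-np.pi
        d=(q-p)/n
        for i in range(n):
            c,s=np.cos(yaw),np.sin(yaw)
            out.append('%.0f %.0f %.0f %.2f'%(1000*(d[0]*c+d[1]*s),1000*(d[0]*s-d[1]*c),-1000*d[2],-dy/n)); yaw+=dy/n
        p=q
    print(len(out),'; '.join(out))
def st():
    o=telemetry.observe(); print(round(o['time'],2),np.round(o['tool_pos'],4),np.round(o['tool_rot'],3),'q6',round(o['qpos'][5],2),'F',np.round(o['contact_force'],2),'T',np.round(o['torque'],3),'open',round(o['opening'],4))
E
python3 - <<'E'
from plan import *
rows([(.27,.44,.32,2.6,4),(.46,.25,.33,2.1,5),(.535,0.0,.30,1.7,5),(.545,-.262,.12,1.367,6)])
E
```

```text
20 -38 -8 -28 0.07; -39 -5 -28 0.07; -39 -2 -28 0.07; -39 0 -28 0.07; -52 -13 -2 0.10; -53 -8 -2 0.10; -54 -2 -2 0.10; -54 3 -2 0.10; -53 8 -2 0.10; -51 -12 6 0.08; -52 -8 6 0.08; -52 -4 6 0.08; -52 0 6 0.08; -52 4 6 0.08; -44 -4 30 0.06; -44 -2 30 0.06; -44 1 30 0.06; -44 3 30 0.06; -43 6 30 0.06; -43 8 30 0.06
```

>>> servo_tool(
  targets="-38 -8 -28 0.07; -39 -5 -28 0.07; -39 -2 -28 0.07; -39 0 -28 0.07; -52 -13 -2 0.10; -53 -8 -2 0.10; -54 -2 -2 0.10; -54 3 -2 0.10; -53 8 -2 0.10; -51 -12 6 0.08; -52 -8 6 0.08; -52 -4 6 0.08; -52 0 6 0.08; -52 4 6 0.08; -44 -4 30 0.06; -44 -2 30 0.06; -44 1 30 0.06; -44 3 30 0.06; -43 6 30 0.06; -43 8 30 0.06",
  hand=0.55,
)

```text
time: 3.6
tool_pos: [0.5461, -0.2893, 0.1207]
tool_rot: [3.131, -0.002, 1.306]
contact_force: [0.4, -0.6, -0.0]
opening: 0.0506
```

```bash
python3 - <<'E'
from plan import *
st()
rows([(.5445,-.262,.06,1.367,4),(.5445,-.262,.028,1.367,2)])
for n in('top','side'):
    p=cams.read_camera(n); save(p,n+'2.png')
E
```

```text
3.6 [ 0.5461 -0.2893  0.1207] [ 3.131e+00 -2.000e-03  1.306e+00] q6 -0.35 F [ 0.44 -0.56 -0.  ] T [-0.082  0.022  0.053] open 0.0506
6 6 -2 15 -0.02; 7 -2 15 -0.02; 7 -2 15 -0.02; 7 -2 15 -0.02; 0 0 16 0.00; 0 0 16 0.00
```

>>> servo_tool(
  targets="6 -2 15 -0.02; 7 -2 15 -0.02; 7 -2 15 -0.01; 3 0 10 0; 0 0 0 0",
)

```text
time: 4.32
tool_pos: [0.5448, -0.2655, 0.0627]
tool_rot: [3.136, -0.003, 1.355]
contact_force: [-0.6, 0.5, 0.2]
opening: 0.0505
```

```bash
python3 - <<'E'
from plan import *
st()
rows([(.5445,-.262,.028,1.367,3)])
p=cams.read_camera('side'); save(p,'side3.png')
im=cv2.cvtColor(p['color'],cv2.COLOR_RGB2BGR)[230:380,300:480]; cv2.imwrite('pics/side3z.png',cv2.resize(im,None,fx=4,fy=4,interpolation=3))
E
```

```text
4.33 [ 0.5448 -0.2655  0.0627] [ 3.136e+00 -3.000e-03  1.355e+00] q6 -0.37 F [-0.55  0.46  0.2 ] T [-0.126  0.038 -0.025] open 0.0505
3 1 -0 12 -0.00; 1 -0 12 -0.00; 1 -0 12 -0.00
```

View pics/side3z.png

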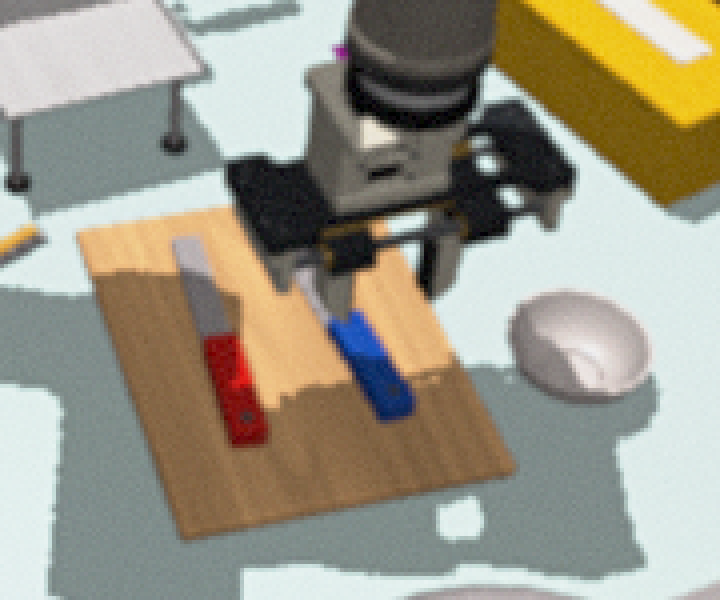

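>>> servo_tool(
  targets="2 0 12 0; 1 0 12 0; 0 0 10 0; 0 0 0 0",
)

```text
time: 4.88
tool_pos: [0.5465, -0.2634, 0.0277]
tool_rot: [3.133, -0.002, 1.354]
contact_force: [0.2, 0.1, 0.3]
opening: 0.0504
```

```bash
python3 - <<'E'
from plan import *
st()
E
```

```text
4.88 [ 0.5465 -0.2634  0.0277] [ 3.133e+00 -2.000e-03  1.354e+00] q6 -0.36 F [0.22 0.09 0.27] T [-0.107  0.075  0.088] open 0.0504
```

>>> servo_tool(
  targets="0 0 0 0; 0 0 0 0; 0 0 0 0; 0 0 0 0; 0 0 0 0",
  hand=0,
  squeeze=35,
)

```text
time: 5.5
tool_pos: [0.5471, -0.2639, 0.0286]
tool_rot: [3.131, -0.001, 1.354]
contact_force: [0.3, 0.8, 0.6]
opening: 0.0048
```

```bash
python3 - <<'E'
from plan import *
st()
E
```

```text
5.5 [ 0.5471 -0.2639  0.0286] [ 3.131e+00 -1.000e-03  1.354e+00] q6 -0.36 F [0.25 0.78 0.61] T [-0.094  0.1    0.003] open 0.0048
```

```bash
python3 - <<'E'
from plan import *
p=cams.read_camera('side'); save(p,'side4.png')
im=cv2.cvtColor(p['color'],cv2.COLOR_RGB2BGR)[230:380,300:480]; cv2.imwrite('pics/side4z.png',cv2.resize(im,None,fx=4,fy=4,interpolation=3))
p=cams.read_camera('top'); save(p,'top4.png')
im=cv2.cvtColor(p['color'],cv2.COLOR_RGB2BGR)[150:300,310:490]; cv2.imwrite('pics/top4z.png',cv2.resize(im,None,fx=4,fy=4,interpolation=3))
E
```

```text
(no output)
```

View pics/side4z.png

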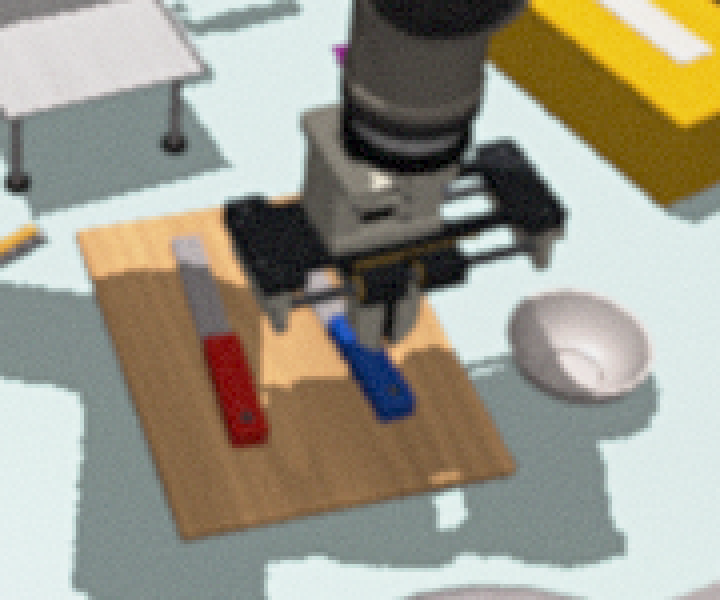

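View pics/top4z.png

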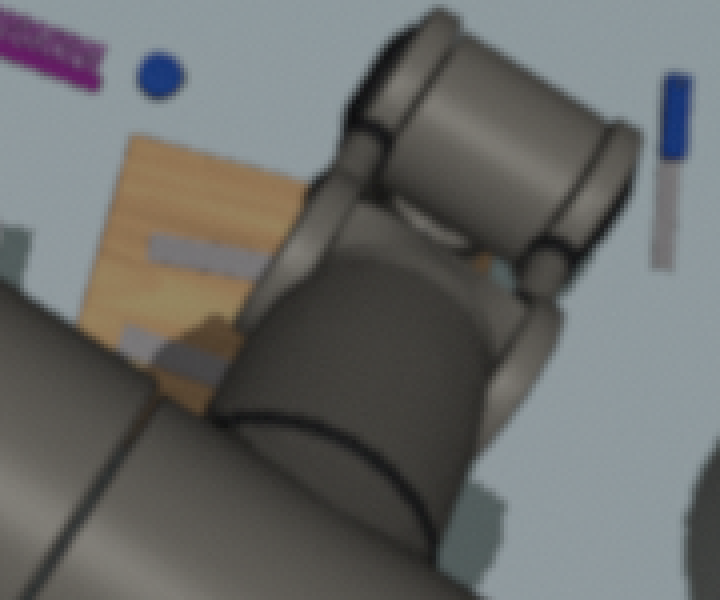

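```bash
python3 - <<'E'
from plan import *
o=telemetry.observe(); T=o['tool_pos'].copy()
p=cams.read_camera('side')
print(proj(p,[T,T-[0,0,.014],T+[0,0,.1]]), (proj(p,[T,T-[0,0,.014],T+[0,0,.1]])-[300,230])*4)
print(o['joint_efforts'],o['opening'])
for q in('gauge',):
    for d in cams.cut_out(p,q):
        if d['score']>.5: print(d['score'],d['extent'])
E
```

```text
[[393.0382383  319.43358526]
 [392.47262858 323.28473031]
 [397.33131903 290.21563949]] [[372.15295319 357.73434103]
 [369.89051433 373.13892125]
 [389.32527612 240.86255795]]
[-2.81464854e-03 -5.45219672e+01 -1.99433309e+01  6.94473367e-02
  2.26420892e-02  1.03113878e-03] 0.0010777005044136127
0.92 [266.7, 396.4, 49.4, 58.8]
0.86 [219.9, 256.8, 24.2, 40.6]
0.75 [444.1, 317.5, 35.5, 29.3]
0.69 [390.9, 317.1, 29.7, 35.5]
0.63 [482.3, 375.0, 43.8, 30.3]
```

```bash
python3 - <<'E'
from plan import *
p=cams.read_camera('side')
f=lambda X:np.round((proj(p,X)-[300,230])*4).tolist()
# shot3
T=np.array([.5448,-.2655,.0627]);yaw=1.355
x=np.array([np.cos(yaw),np.sin(yaw),0]);y=np.array([np.sin(yaw),-np.cos(yaw),0])
print('y axis',y)
for off in (-.025,.025): print('shot3 tips',f([T+y*off+x*a-[0,0,.014] for a in(-.0095,.0095)]))
o=telemetry.observe();T=o['tool_pos']
for a in (-.0095,.0095): print('now tips',f([T+x*a-[0,0,z] for z in (.014,0,-.02)]))
# gauge handle prediction
for z in(.012,.030): print('handle',f([[.5364,-.3017,z],[.5364+.0163*1,-.3017+.0783,z]]))
save(p,'side5.png')
im=cv2.cvtColor(p['color'],cv2.COLOR_RGB2BGR)[260:350,350:450]; cv2.imwrite('pics/side5z.png',cv2.resize(im,None,fx=6,fy=6,interpolation=3))
print(f(np.array([[.5,-.3,.012]])))
for z in(0.02,.04): print((proj(p,[T+[0,0,z]])-[350,260])*6)
E
```

```text
y axis [ 0.97680619 -0.21412535  0.        ]
shot3 tips [[343.0, 358.0], [330.0, 336.0]]
shot3 tips [[418.0, 340.0], [405.0, 318.0]]
now tips [[376.0, 384.0], [378.0, 369.0], [382.0, 346.0]]
now tips [[363.0, 362.0], [366.0, 347.0], [369.0, 325.0]]
handle [[393.0, 423.0], [338.0, 331.0]]
handle [[396.0, 403.0], [341.0, 311.0]]
[[343.0, 445.0]]
[[262.98706531 323.13159359]]
[[268.02459893 288.82994675]]
```

View pics/side5z.png

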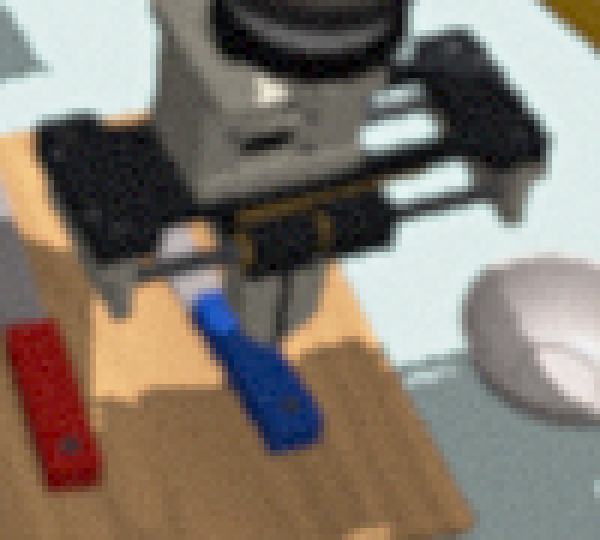

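```bash
python3 - <<'E'
from m import *
for n in P: print(n,proj(P[n],[[0,0,0],[.1,0,0],[0,.1,0],[0,-.1,0],[.0,0,.2]]).round().tolist())
o=telemetry.observe(); print(o['qpos'],o['tool_pos'])
E
```

```text
top [[300.0, 432.0], [300.0, 391.0], [260.0, 432.0], [339.0, 431.0], [298.0, 455.0]]
side [[145.0, 340.0], [185.0, 325.0], [135.0, 314.0], [156.0, 370.0], [125.0, 279.0]]
[-0.57816291  0.67037832  1.50914199  0.00564629  0.95322395 -0.36470864] [ 0.54699813 -0.26386781  0.02847642]
```

>>> servo_tool(
  targets="0 0 0.5 0; 0 0 1 0; 0 0 1 0",
)

```text
time: 6.12
tool_pos: [0.547, -0.2639, 0.0258]
tool_rot: [3.132, -0.001, 1.354]
contact_force: [-0.7, 0.1, 0.9]
opening: 0.0008
```

>>> servo_tool(
  targets="0 0 1 0; 0 0 1 0",
)

```text
time: 6.38
tool_pos: [0.547, -0.2638, 0.0236]
tool_rot: [3.132, -0.001, 1.354]
contact_force: [-0.4, -0.1, 0.0]
opening: 0.0002
```

```bash
python3 - <<'E'
from plan import *
st()
p=cams.read_camera('side'); save(p,'side6.png')
im=cv2.cvtColor(p['color'],cv2.COLOR_RGB2BGR)[260:350,350:450]; cv2.imwrite('pics/side6z.png',cv2.resize(im,None,fx=6,fy=6,interpolation=3))
E
```

```text
6.38 [ 0.547  -0.2638  0.0236] [ 3.132e+00 -1.000e-03  1.354e+00] q6 -0.36 F [-0.44 -0.06  0.01] T [-0.089  0.086  0.008] open 0.0002
```

View pics/side6z.png

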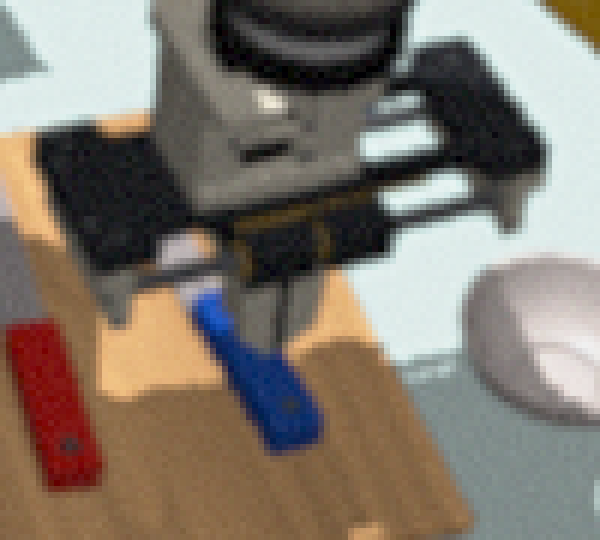

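>>> servo_tool(
  targets="0 0 1 0; 0 0 1 0; 0 0 1 0",
)

```text
time: 6.8
tool_pos: [0.547, -0.2638, 0.0203]
tool_rot: [3.132, -0.001, 1.354]
contact_force: [1.1, 0.5, -0.4]
opening: 0.0004
```

```bash
python3 - <<'E'
from plan import *
st()
p=cams.read_camera('side')
im=cv2.cvtColor(p['color'],cv2.COLOR_RGB2BGR)[230:350,340:460].copy(); im=cv2.resize(im,None,fx=5,fy=5,interpolation=3)
T=telemetry.observe()['tool_pos'];yaw=1.354
x=np.array([np.cos(yaw),np.sin(yaw),0]);y=np.array([np.sin(yaw),-np.cos(yaw),0])
def box(c,hx,hy,z0,z1,col):
    for z in(z0,z1):
        q=[(proj(p,[c+x*a*hx+y*b*hy+np.array([0,0,z])])[0]-[340,230]+.5)*5 for a,b in((-1,-1),(-1,1),(1,1),(1,-1))]
        cv2.polylines(im,[np.array(q).round().astype(int)],True,col,1)
box(T,.0095,.012,-.014,.01,(0,0,255))
box(T,.0375,.095,.042,.06,(0,255,0))
cv2.imwrite('pics/side7z.png',im)
E
```

```text
6.8 [ 0.547  -0.2638  0.0203] [ 3.132e+00 -1.000e-03  1.354e+00] q6 -0.36 F [ 1.1   0.46 -0.38] T [-0.085  0.079  0.003] open 0.0004
```

View pics/side7z.png

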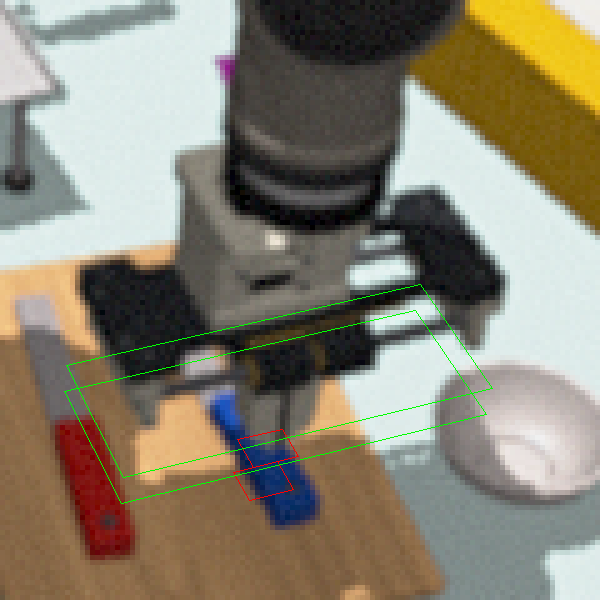

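```bash
python3 - <<'E'
from m import *
T=np.array([0.13030204, 0.5085826 , 0.20895733]);yaw=2.891
x=np.array([np.cos(yaw),np.sin(yaw),0]);y=np.array([np.sin(yaw),-np.cos(yaw),0])
outs=[]
for n in P:
    p=P[n]; im=cv2.cvtColor(p['color'],cv2.COLOR_RGB2BGR)
    c=proj(p,[T])[0]; print(n,c)
    x0=int(np.clip(c[0]-70,0,500));y0=int(np.clip(c[1]-70,0,340))
    im=cv2.resize(im[y0:y0+140,x0:x0+140],None,fx=4,fy=4,interpolation=3)
    def box(hx,hy,z0,z1,col):
        for z in(z0,z1):
            q=[(proj(p,[T+x*a*hx+y*b*hy+np.array([0,0,z])])[0]-[x0,y0]+.5)*4 for a,b in((-1,-1),(-1,1),(1,1),(1,-1))]
            cv2.polylines(im,[np.array(q).round().astype(int)],True,col,1)
    box(.0095,.065,-.014,.01,(0,0,255)); box(.0375,.095,.042,.06,(0,255,0))
    cv2.imwrite(f'pics/start_{n}.png',im)
E
```

```text
top [ 60.87765453 392.83814549]
side [131.28840154 161.87789392]
```

View pics/start_top.png

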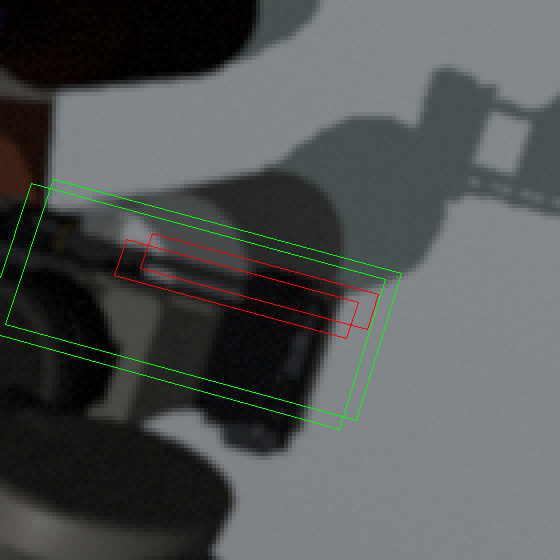

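View pics/start_side.png

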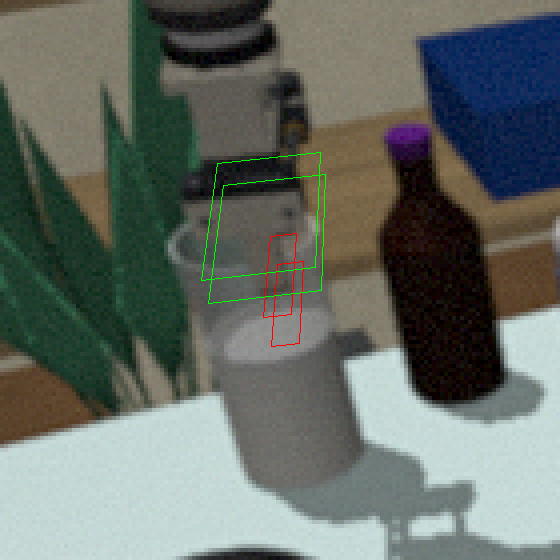

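>>> servo_tool(
  targets="0 -2 -1 0; 0 -2 -1 0; 0 -2 0 0; 0 -1 0 0; 0 0 0 0",
  hand=0.55,
)

```text
time: 7.48
tool_pos: [0.5395, -0.2622, 0.0224]
tool_rot: [3.132, -0.001, 1.354]
contact_force: [0.1, -0.5, 0.1]
opening: 0.0457
```

```bash
cat >> plan.py <<'E'
def snap(name,cam='side',c=None,h=60,f=5):
    p=cams.read_camera(cam); im=cv2.cvtColor(p['color'],cv2.COLOR_RGB2BGR)
    if c is None: c=proj(p,[telemetry.observe()['tool_pos']])[0]-[0,10]
    x0=int(np.clip(c[0]-h,0,640-2*h)); y0=int(np.clip(c[1]-h,0,480-2*h))
    cv2.imwrite('pics/'+name,cv2.resize(im[y0:y0+2*h,x0:x0+2*h],None,fx=f,fy=f,interpolation=3)); print(name,'origin',x0,y0,'f',f)
    return p
E
python3 - <<'E'
from plan import *
st(); snap('s8.png')
E
```

```text
7.47 [ 0.5395 -0.2622  0.0224] [ 3.132e+00 -1.000e-03  1.354e+00] q6 -0.37 F [ 0.1  -0.53  0.09] T [-0.104  0.113  0.017] open 0.0457
s8.png origin 329 251 f 5
```

View pics/s8.png

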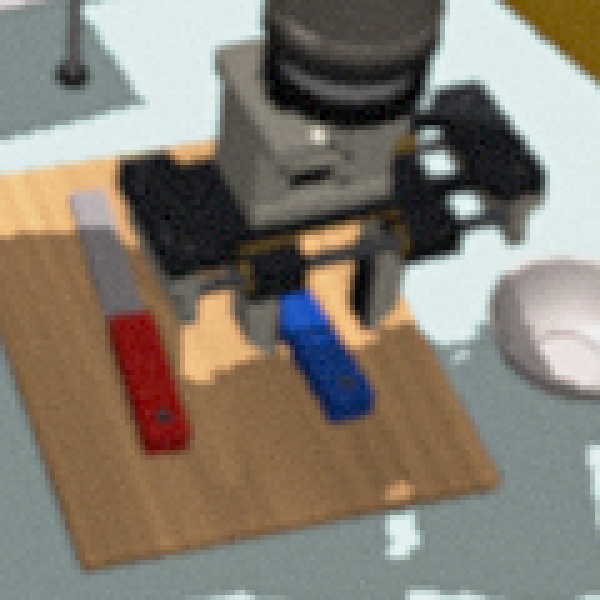

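```bash
python3 - <<'E'
from plan import *
p=cams.read_camera('side')
for z in(0.01,.02,.03,.04,.05): 
    a=onz(p,[(382,321),(403.4,316)],z); print(z,a.round(3).tolist(),a.mean(0).round(3),np.linalg.norm(a[1]-a[0]).round(3))
E
```

```text
0.01 [[0.532, -0.242, 0.01], [0.589, -0.255, 0.01]] [ 0.56  -0.248  0.01 ] 0.059
0.02 [[0.525, -0.249, 0.02], [0.582, -0.262, 0.02]] [ 0.554 -0.255  0.02 ] 0.058
0.03 [[0.519, -0.256, 0.03], [0.576, -0.268, 0.03]] [ 0.547 -0.262  0.03 ] 0.058
0.04 [[0.513, -0.263, 0.04], [0.569, -0.275, 0.04]] [ 0.541 -0.269  0.04 ] 0.057
0.05 [[0.507, -0.27, 0.05], [0.562, -0.282, 0.05]] [ 0.535 -0.276  0.05 ] 0.056
```

>>> servo_tool(
  targets="0 0 4 0; 0 0 4 0; 0 0 4 0; 0 0 0 0",
)

```text
time: 8.07
tool_pos: [0.5396, -0.2621, 0.0091]
tool_rot: [3.133, -0.002, 1.354]
contact_force: [-0.1, 0.3, -0.8]
opening: 0.0502
```

```bash
python3 - <<'E'
from plan import *
st(); snap('s9.png')
E
```

```text
8.07 [ 0.5396 -0.2621  0.0091] [ 3.133e+00 -2.000e-03  1.354e+00] q6 -0.37 F [-0.07  0.33 -0.81] T [-0.077  0.093 -0.005] open 0.0502
s9.png origin 329 255 f 5
```

View pics/s9.png

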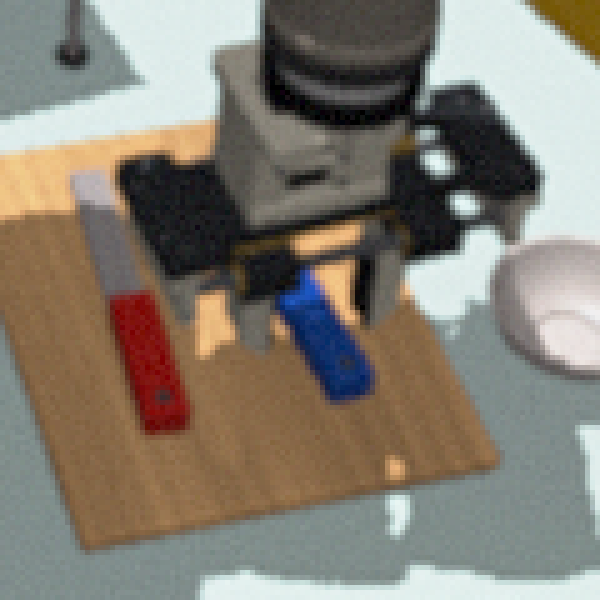

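>>> servo_tool(
  targets="0 0 2 0; 0 0 2 0; 0 0 2 0; 0 0 0 0",
)

```text
time: 8.62
tool_pos: [0.5399, -0.2623, 0.0031]
tool_rot: [3.132, -0.001, 1.354]
contact_force: [-0.1, 0.3, 0.8]
opening: 0.0504
```

>>> servo_tool(
  targets="0 0 1 0; 0 0 1 0; 0 0 0 0",
)

```text
time: 9.0
tool_pos: [0.54, -0.2623, 0.001]
tool_rot: [3.132, -0.001, 1.354]
contact_force: [0.2, -0.4, 0.9]
opening: 0.0505
```

```bash
python3 - <<'E'
from plan import *
st(); snap('s10.png')
E
```

```text
9.0 [ 0.54   -0.2623  0.001 ] [ 3.132e+00 -1.000e-03  1.354e+00] q6 -0.37 F [ 0.23 -0.35  0.91] T [-0.07   0.087  0.   ] open 0.0505
s10.png origin 329 257 f 5
```

View pics/s10.png

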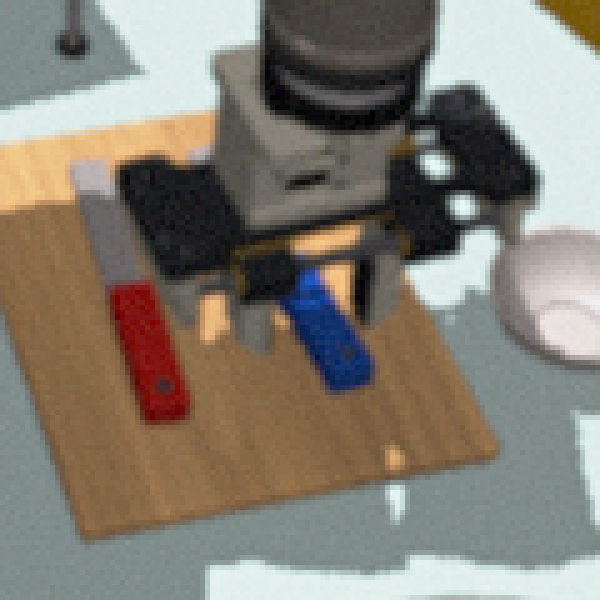

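>>> servo_tool(
  targets="0 0 1.5 0; 0 0 0 0",
)

```text
time: 9.3
tool_pos: [0.5401, -0.2623, -0.0005]
tool_rot: [3.131, -0.001, 1.354]
contact_force: [0.3, 0.6, -0.2]
opening: 0.0504
```

>>> servo_tool(
  targets="0 0 1.5 0; 0 0 0 0",
)

```text
time: 9.55
tool_pos: [0.5401, -0.2623, -0.0021]
tool_rot: [3.131, -0.001, 1.354]
contact_force: [-0.2, -0.0, -0.5]
opening: 0.0505
```

>>> servo_tool(
  targets="0 0 1.5 0; 0 0 0 0",
)

```text
time: 9.8
tool_pos: [0.5401, -0.2623, -0.0037]
tool_rot: [3.132, -0.001, 1.354]
contact_force: [-0.9, -0.5, 0.5]
opening: 0.0504
```

>>> servo_tool(
  targets="0 0 1.5 0; 0 0 0 0",
)

```text
time: 10.05
tool_pos: [0.5402, -0.2624, -0.0052]
tool_rot: [3.131, -0.001, 1.354]
contact_force: [-0.5, -0.3, -0.8]
opening: 0.0504
```

>>> servo_tool(
  targets="0 0 1.5 0; 0 0 0 0",
)

```text
time: 10.3
tool_pos: [0.5404, -0.2625, -0.005]
tool_rot: [3.131, -0.001, 1.354]
contact_force: [-0.3, 0.2, -0.3]
opening: 0.0503
```

```bash
python3 - <<'E'
from plan import *
st(); snap('s11.png')
E
```

```text
10.3 [ 0.5404 -0.2625 -0.005 ] [ 3.131e+00 -1.000e-03  1.354e+00] q6 -0.37 F [-0.3   0.18 -0.32] T [-0.101  0.04   0.015] open 0.0503
s11.png origin 329 259 f 5
```

View pics/s11.png

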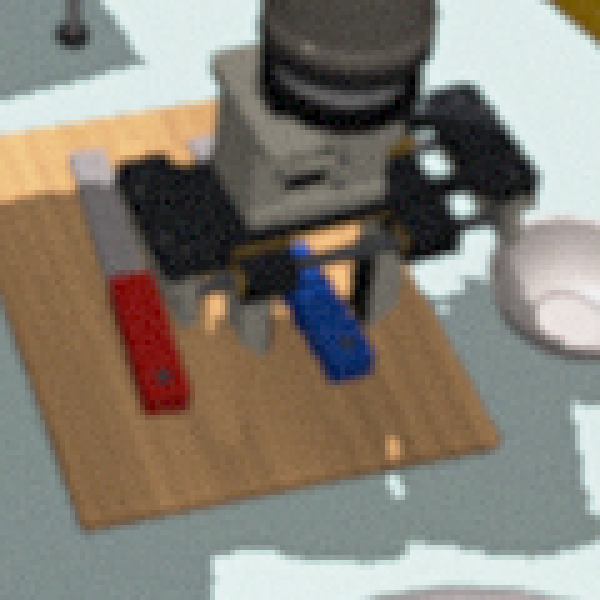

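>>> servo_tool(
  targets="0 0 1.5 0; 0 0 1.5 0; 0 0 0 0",
)

```text
time: 10.72
tool_pos: [0.5406, -0.2626, -0.005]
tool_rot: [3.13, -0.0, 1.354]
contact_force: [-0.2, -0.1, 0.8]
opening: 0.0505
```

```bash
python3 - <<'E'
from plan import *
st(); print(telemetry.observe()['joint_efforts'].round(2),telemetry.observe()['qpos'].round(4))
p=cams.read_camera('side')
for z in(0.005,0.01,.02,.03): 
    a=onz(p,[(329+265/5,259+345/5),(329+372/5,259+320/5)],z); print(z,a.round(3).tolist(),a.mean(0).round(3))
E
```

```text
10.72 [ 0.5406 -0.2626 -0.005 ] [ 3.13  -0.     1.354] q6 -0.37 F [-0.24 -0.12  0.81] T [-0.098  0.111  0.011] open 0.0505
[ 2.000e-02 -5.504e+01 -1.857e+01  6.000e-02  1.300e-01  0.000e+00] [-0.5821  0.7066  1.5526  0.0056  0.8713 -0.3694]
0.005 [[0.521, -0.257, 0.005], [0.578, -0.27, 0.005]] [ 0.549 -0.264  0.005]
0.01 [[0.518, -0.26, 0.01], [0.574, -0.274, 0.01]] [ 0.546 -0.267  0.01 ]
0.02 [[0.512, -0.267, 0.02], [0.568, -0.28, 0.02]] [ 0.54  -0.274  0.02 ]
0.03 [[0.506, -0.274, 0.03], [0.561, -0.287, 0.03]] [ 0.534 -0.28   0.03 ]
```

>>> servo_tool(
  targets="0 0 0 0; 0 0 0 0; 0 0 0 0; 0 0 0 0",
  hand=0,
  squeeze=35,
)

```text
time: 11.28
tool_pos: [0.5389, -0.2621, -0.0054]
tool_rot: [3.134, -0.001, 1.355]
contact_force: [-1.3, 0.6, 3.6]
opening: 0.0236
```

```bash
python3 - <<'E'
from plan import *
st(); snap('s12.png')
E
```

```text
11.28 [ 0.5389 -0.2621 -0.0054] [ 3.134e+00 -1.000e-03  1.355e+00] q6 -0.37 F [-1.33  0.62  3.61] T [0.071 0.389 0.026] open 0.0236
s12.png origin 328 259 f 5
```

View pics/s12.png

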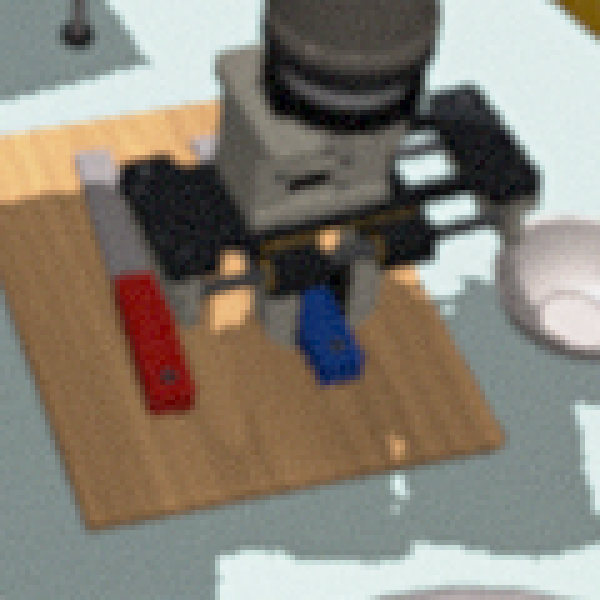

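```bash
python3 - <<'E'
from plan import *
rows([(.539,-.262,.05,1.355,2),(.4924,-.0555,.095,1.405,6)])
E
```

```text
8 0 0 -28 -0.00; 0 0 -28 -0.00; 32 -15 -8 -0.01; 32 -15 -8 -0.01; 32 -14 -8 -0.01; 32 -14 -8 -0.01; 32 -14 -8 -0.01; 33 -14 -8 -0.01
```

>>> servo_tool(
  targets="0 0 -10 0; 0 0 -25 0; 0 0 -25 0; 30 -14 -14 -0.01; 38 -17 -12 -0.01; 38 -17 -8 -0.01; 34 -15 -4 -0.01; 26 -12 0 -0.01; 14 -6 0 0; 4 -2 0 0; 0 0 0 0",
)

```text
time: 12.7
tool_pos: [0.4929, -0.0614, 0.0958]
tool_rot: [3.129, -0.001, 1.404]
contact_force: [-0.4, -0.5, -2.3]
opening: 0.0242
```

```bash
python3 - <<'E'
from plan import *
st(); snap('s13.png',c=(350,260),h=80,f=5)
E
```

```text
12.7 [ 0.4929 -0.0614  0.0958] [ 3.129e+00 -1.000e-03  1.404e+00] q6 -0.11 F [-0.43 -0.5  -2.27] T [-0.136  0.081  0.015] open 0.0242
s13.png origin 270 180 f 5
```

View pics/s13.png

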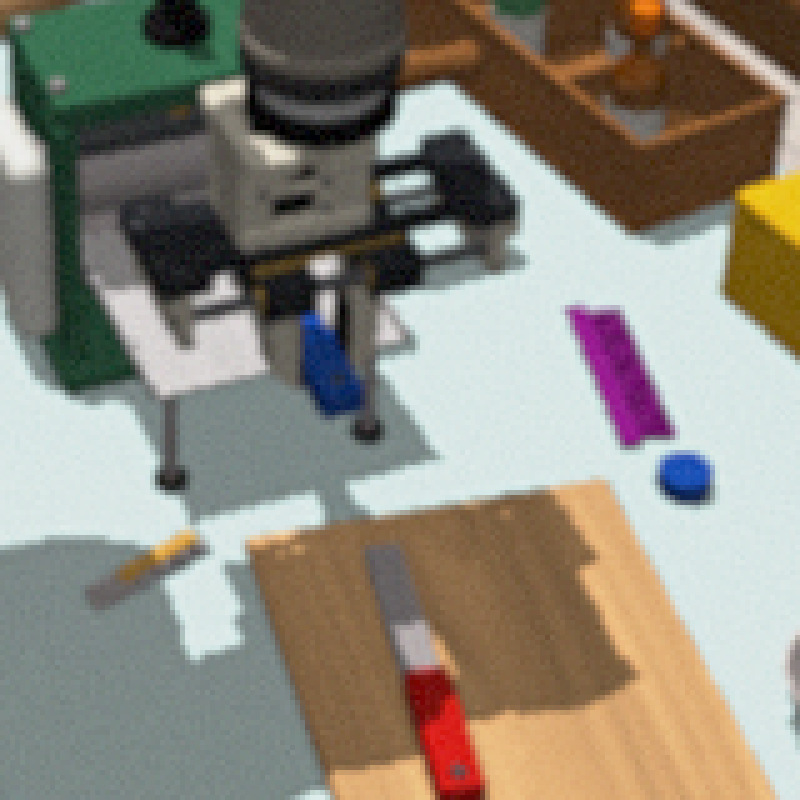

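```bash
cat >> plan.py <<'E'
def gbox(im,p,o,yaw,x0,y0,f,col=(0,255,255)):
    c,s=np.cos(yaw),np.sin(yaw)
    for (a0,a1,h,z0,z1) in((-.04,.04,.012,0,.018),(.04,.14,.01,0,.003)):
        for z in(z0,z1):
            q=[(proj(p,[[o[0]+a*c-b*s,o[1]+a*s+b*c,o[2]+z]])[0]-[x0,y0]+.5)*f for a,b in((a0,-h),(a0,h),(a1,h),(a1,-h))]
            cv2.polylines(im,[np.array(q).round().astype(int)],True,col,1)
E
python3 - <<'E'
from plan import *
p=cams.read_camera('side');x0,y0,f=290,190,6
im=cv2.cvtColor(p['color'],cv2.COLOR_RGB2BGR)[y0:y0+100,x0:x0+100];im=cv2.resize(im,None,fx=f,fy=f,interpolation=3)
T=telemetry.observe()['tool_pos']
gbox(im,p,T+[0,0,.0174],1.404,x0,y0,f)
# tray outline
N=np.array([.5274,.1535]);u=np.array([np.cos(1.405),np.sin(1.405)]);v=np.array([-u[1],u[0]])
q=[(proj(p,[[*(N+a*u+b*v),.0797]])[0]-[x0,y0]+.5)*f for a,b in((-.172,-.074),(-.172,.074),(-.05,.074),(-.05,-.074))]
cv2.polylines(im,[np.array(q).round().astype(int)],True,(0,0,255),1)
cv2.imwrite('pics/s14.png',im)
E
```

```text
(no output)
```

View pics/s14.png

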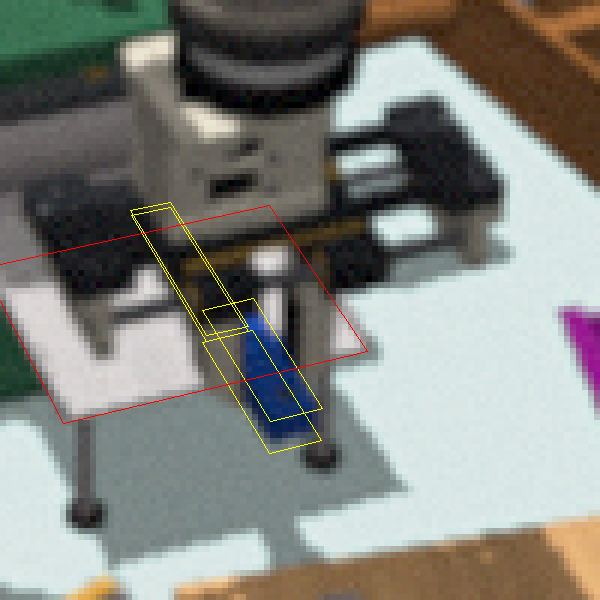

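>>> servo_tool(
  targets="0 0 8 0; 0 0 10 0; 0 0 6 0; 4 0 2 0; 12 0 0 0; 14 0 0 0; 10 0 0 0; 3 0 0 0; 0 0 0 0",
)

```text
time: 13.92
tool_pos: [0.5015, -0.017, 0.0676]
tool_rot: [3.129, -0.001, 1.402]
contact_force: [0.3, 0.1, -2.3]
opening: 0.0235
```

>>> servo_tool(
  targets="0 0 1 0; 0 0 0 0",
)

```text
time: 14.18
tool_pos: [0.5015, -0.0174, 0.0666]
tool_rot: [3.129, -0.001, 1.402]
contact_force: [-0.2, 0.5, -1.6]
opening: 0.0234
```

```bash
python3 - <<'E'
from plan import *
st(); snap('s15.png',c=(340,235),h=60,f=6)
E
```

```text
14.18 [ 0.5015 -0.0174  0.0666] [ 3.129e+00 -1.000e-03  1.402e+00] q6 -0.02 F [-0.16  0.5  -1.57] T [-0.141  0.056  0.037] open 0.0234
s15.png origin 280 175 f 6
```

View pics/s15.png

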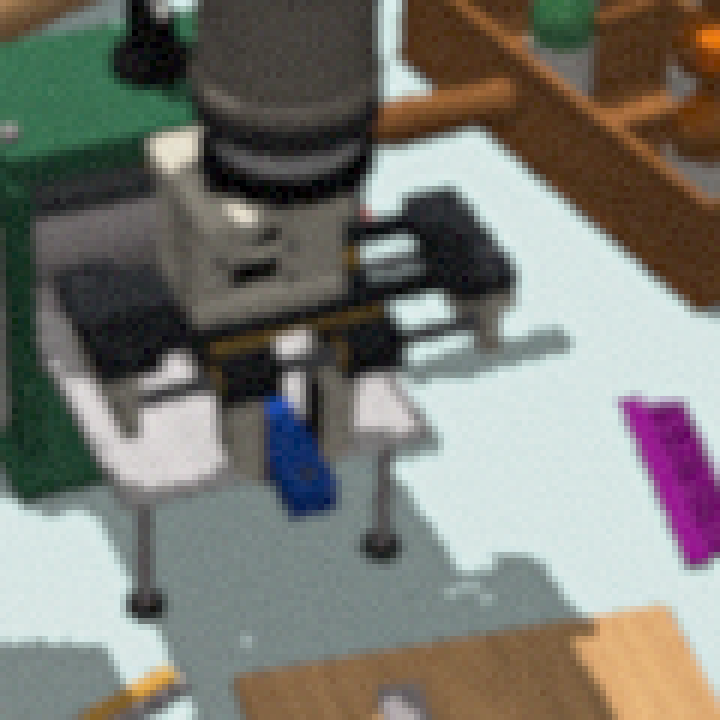

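>>> servo_tool(
  targets="0 0 1 0; 0 0 1 0; 0 0 0 0",
)

```text
time: 14.6
tool_pos: [0.5015, -0.0179, 0.0645]
tool_rot: [3.129, -0.0, 1.401]
contact_force: [-0.7, -0.2, -2.0]
opening: 0.0236
```

>>> servo_tool(
  targets="0 0 1 0; 0 0 0 0",
)

```text
time: 14.85
tool_pos: [0.5015, -0.0179, 0.0634]
tool_rot: [3.129, -0.0, 1.401]
contact_force: [0.6, 0.1, -2.0]
opening: 0.0242
```

>>> servo_tool(
  targets="0 0 1 0; 0 0 0 0",
)

```text
time: 15.1
tool_pos: [0.5016, -0.0179, 0.0624]
tool_rot: [3.129, -0.0, 1.401]
contact_force: [-0.5, -0.3, -1.3]
opening: 0.0236
```

>>> servo_tool(
  targets="0 0 1 0; 0 0 0 0",
)

```text
time: 15.35
tool_pos: [0.5018, -0.0179, 0.0625]
tool_rot: [3.128, -0.0, 1.401]
contact_force: [0.1, -1.0, -1.0]
opening: 0.0239
```

>>> servo_tool(
  targets="0 0 1 0; 0 0 0 0",
)

```text
time: 15.6
tool_pos: [0.5019, -0.0179, 0.0624]
tool_rot: [3.127, -0.0, 1.402]
contact_force: [-0.3, -0.6, -1.8]
opening: 0.024
```

>>> servo_tool(
  targets="0 0 1 0; 0 0 0 0",
)

```text
time: 15.85
tool_pos: [0.502, -0.018, 0.0624]
tool_rot: [3.127, -0.0, 1.402]
contact_force: [-0.2, -0.7, -0.3]
opening: 0.0236
```

>>> servo_tool(
  targets="2 0 -0.7 0; 5 0 0 0; 6 0 0 0; 6 0 0 0; 5 0 0 0; 3 0 0 0",
)

```text
time: 16.6
tool_pos: [0.507, 0.0105, 0.0624]
tool_rot: [3.127, 0.0, 1.402]
contact_force: [-0.2, -0.6, -0.1]
opening: 0.0238
```

```bash
python3 - <<'E'
from plan import *
st()
E
```

```text
16.6 [0.507  0.0105 0.0624] [3.127 0.    1.402] q6 0.04 F [-0.24 -0.56 -0.13] T [-0.24   0.136 -0.056] open 0.0238
```

>>> servo_tool(
  targets="3 0 -0.3 0; 3 0 0 0; 3 0 0 0; 3 0 0 0",
)

```text
time: 17.1
tool_pos: [0.5089, 0.0233, 0.0624]
tool_rot: [3.128, -0.0, 1.402]
contact_force: [-0.2, 0.6, -1.7]
opening: 0.0239
```

```bash
python3 - <<'E'
from plan import *
st()
E
```

```text
17.1 [0.5089 0.0233 0.0624] [ 3.128 -0.     1.402] q6 0.07 F [-0.19  0.55 -1.66] T [-0.11   0.072  0.027] open 0.0239
```

>>> servo_tool(
  targets="4 0 0 0; 5 0 0 0; 5 0 0 0; 4 0 0 0; 2 0 0 0; 0 0 0 0",
)

```text
time: 17.85
tool_pos: [0.5125, 0.0448, 0.0624]
tool_rot: [3.128, -0.0, 1.402]
contact_force: [0.3, 1.2, -1.2]
opening: 0.0235
```

```bash
python3 - <<'E'
from plan import *
st(); snap('s16.png',c=(330,225),h=60,f=6)
p=cams.read_camera('top'); save(p,'t16.png')
E
```

```text
17.85 [0.5125 0.0448 0.0624] [ 3.128 -0.     1.402] q6 0.11 F [ 0.31  1.21 -1.18] T [-0.023  0.033 -0.   ] open 0.0235
s16.png origin 270 165 f 6
```

View pics/s16.png

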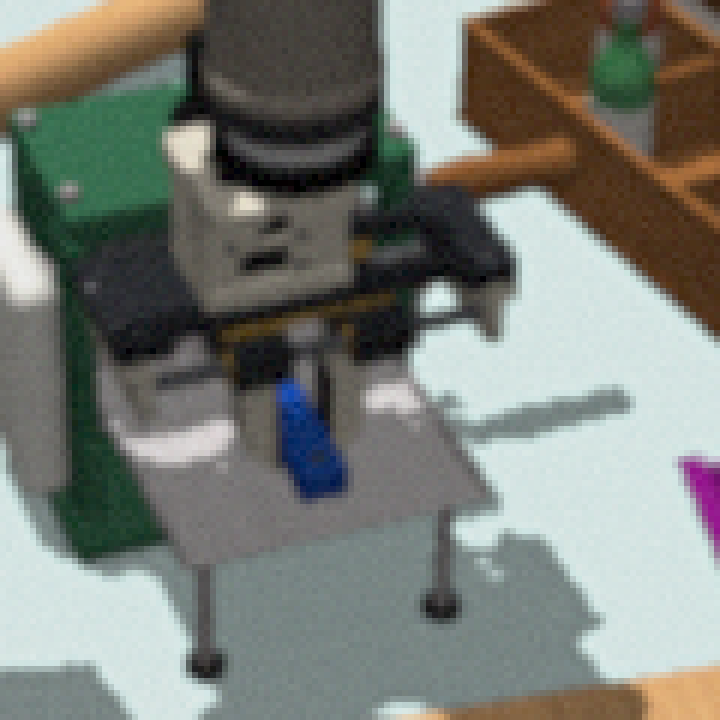

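View pics/t16.png

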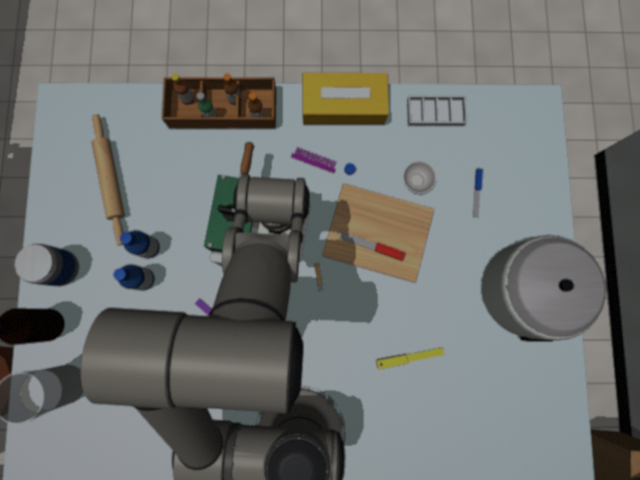

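```bash
python3 - <<'E'
from m import *
p=P['side']
a=onz(p,[(270+(302.5)/6-.4,165+502/6-.4),(270+347/6-.4,165+493/6-.4)],.0797); print(a,a.mean(0))
N=np.array([.5274,.1535]);u=np.array([np.cos(1.405),np.sin(1.405)])
print((a.mean(0)[:2]-N)@u)
# tray front corners from that picture
b=onz(p,[(270+190/6,165+566/6),(270+493/6,165+505/6)],.0797);print(b,(b[:,:2]-N)@u)
E
```

```text
[[0.49752717 0.01268331 0.0797    ]
 [0.51874164 0.00828064 0.0797    ]] [0.50813441 0.01048197 0.0797    ]
-0.14423640620346828
[[ 0.43111118 -0.00391313  0.0797    ]
 [ 0.57278202 -0.03436644  0.0797    ]] [-0.17114586 -0.17780053]
```

>>> servo_tool(
  targets="-2 0 0 0; -3 0 0 0; -1 0 0 0; 0 0 0 0",
)

```text
time: 18.45
tool_pos: [0.5114, 0.0378, 0.0625]
tool_rot: [3.128, -0.0, 1.401]
contact_force: [-1.1, -0.5, -0.1]
opening: 0.024
```

>>> servo_tool(
  targets="0 0 0 0; 0 0 0 0",
  hand=0.34,
)

```text
time: 18.7
tool_pos: [0.5116, 0.0377, 0.0627]
tool_rot: [3.127, -0.0, 1.401]
contact_force: [-0.2, 1.1, -0.1]
opening: 0.0308
```

>>> servo_tool(
  targets="0 0 0 0; 0 0 0 0; 0 0 0 0",
  hand=0,
  squeeze=40,
)

```text
time: 19.08
tool_pos: [0.5117, 0.0378, 0.0627]
tool_rot: [3.127, -0.0, 1.401]
contact_force: [-0.5, -0.4, -0.1]
opening: 0.0239
```

>>> servo_tool(
  targets="0 0 -0.4 0",
)

```text
time: 19.2
tool_pos: [0.5115, 0.0378, 0.063]
tool_rot: [3.127, -0.0, 1.401]
contact_force: [0.4, -0.4, -1.6]
opening: 0.0238
```

```bash
python3 - <<'E'
from plan import *
st()
E
```

```text
19.2 [0.5115 0.0378 0.063 ] [ 3.127 -0.     1.401] q6 0.1 F [ 0.4  -0.41 -1.58] T [-0.088  0.029 -0.041] open 0.0238
```

>>> servo_tool(
  targets="0 0 -0.4 0",
)

```text
time: 19.32
tool_pos: [0.5113, 0.0378, 0.0633]
tool_rot: [3.128, -0.0, 1.401]
contact_force: [-0.6, -0.8, -1.7]
opening: 0.0236
```

```bash
python3 - <<'E'
from plan import *
st()
E
```

```text
19.32 [0.5113 0.0378 0.0633] [ 3.128 -0.     1.401] q6 0.1 F [-0.55 -0.82 -1.73] T [-0.111  0.08  -0.032] open 0.0236
```

>>> servo_tool(
  targets="0 0 -0.5 0",
)

```text
time: 19.45
tool_pos: [0.5112, 0.0378, 0.0637]
tool_rot: [3.128, -0.0, 1.401]
contact_force: [0.7, -0.1, -1.0]
opening: 0.0238
```

```bash
python3 - <<'E'
from plan import *
st()
E
```

```text
19.45 [0.5112 0.0378 0.0637] [ 3.128 -0.     1.401] q6 0.1 F [ 0.75 -0.05 -1.02] T [-0.095  0.113  0.016] open 0.0238
```

>>> servo_tool(
  targets="0 0 -0.5 0",
)

```text
time: 19.58
tool_pos: [0.5112, 0.0378, 0.0642]
tool_rot: [3.128, -0.0, 1.401]
contact_force: [-0.5, -0.6, -1.8]
opening: 0.0239
```

```bash
python3 - <<'E'
from plan import *
st()
E
```

```text
19.57 [0.5112 0.0378 0.0642] [ 3.128 -0.     1.401] q6 0.1 F [-0.51 -0.65 -1.82] T [-0.138  0.105 -0.022] open 0.0239
```

>>> servo_tool(
  targets="0 0 -0.5 0",
)

```text
time: 19.7
tool_pos: [0.5111, 0.0378, 0.0647]
tool_rot: [3.128, -0.0, 1.401]
contact_force: [-0.9, 0.7, -1.0]
opening: 0.0236
```

```bash
python3 - <<'E'
from plan import *
st()
E
```

```text
19.7 [0.5111 0.0378 0.0647] [ 3.128 -0.     1.401] q6 0.1 F [-0.91  0.7  -0.98] T [-0.092  0.128  0.038] open 0.0236
```

>>> servo_tool(
  targets="0 0 -0.5 0",
)

```text
time: 19.82
tool_pos: [0.5111, 0.0378, 0.0652]
tool_rot: [3.128, -0.0, 1.401]
contact_force: [-0.0, -0.6, -2.4]
opening: 0.0233
```

```bash
python3 - <<'E'
from plan import *
st()
E
```

```text
19.82 [0.5111 0.0378 0.0652] [ 3.128 -0.     1.401] q6 0.1 F [-0.   -0.58 -2.38] T [-0.151  0.031  0.001] open 0.0233
```

>>> servo_tool(
  targets="0 0 -0.5 0",
)

```text
time: 19.95
tool_pos: [0.511, 0.0378, 0.0657]
tool_rot: [3.129, 0.0, 1.401]
contact_force: [-0.1, -0.7, -2.5]
opening: 0.0234
```

```bash
python3 - <<'E'
from plan import *
st()
E
```

```text
19.95 [0.511  0.0378 0.0657] [3.129 0.    1.401] q6 0.1 F [-0.11 -0.71 -2.55] T [-0.25   0.052 -0.043] open 0.0234
```

>>> servo_tool(
  targets="0 0 -0.5 0",
)

```text
time: 20.08
tool_pos: [0.5109, 0.0379, 0.0661]
tool_rot: [3.129, 0.0, 1.401]
contact_force: [-0.3, 1.2, -3.4]
opening: 0.0236
```

```bash
python3 - <<'E'
from plan import *
st()
E
```

```text
20.07 [0.5109 0.0379 0.0661] [3.129 0.    1.401] q6 0.1 F [-0.35  1.24 -3.43] T [-0.346  0.015 -0.023] open 0.0236
```

>>> servo_tool(
  targets="0 0 -0.5 0",
)

```text
time: 20.2
tool_pos: [0.5108, 0.0379, 0.0664]
tool_rot: [3.129, 0.0, 1.401]
contact_force: [1.9, -0.3, -3.5]
opening: 0.0236
```

```bash
python3 - <<'E'
from plan import *
st()
E
```

```text
20.2 [0.5108 0.0379 0.0664] [3.129 0.    1.401] q6 0.1 F [ 1.88 -0.34 -3.5 ] T [-0.307  0.028 -0.098] open 0.0236
```

>>> servo_tool(
  targets="0 0 1.5 0; 0 0 1.5 0; 0 0 0.8 0; 0 0 0 0",
)

```text
time: 20.7
tool_pos: [0.5111, 0.0378, 0.0628]
tool_rot: [3.128, -0.0, 1.401]
contact_force: [-0.1, 0.2, -1.0]
opening: 0.0238
```

>>> servo_tool(
  targets="0 0 0 0; 0 0 0 0; 0 0 -5 0; 0 0 -25 0; 0 0 -45 0; 0 0 -50 0; 10 0 -30 0; 30 0 -8 0; 40 0 0 0; 25 0 0 0; 8 0 0 0; 0 0 0 0",
  hand=0.5,
)

```text
time: 22.2
tool_pos: [0.5291, 0.1518, 0.2359]
tool_rot: [3.123, -0.001, 1.4]
contact_force: [0.5, 0.2, 0.1]
opening: 0.046
```

```bash
python3 - <<'E'
from plan import *
st(); snap('s17.png',c=(315,215),h=70,f=5)
rows([(.529,.1537,.225,1.398,1)])
E
```

```text
22.2 [0.5291 0.1518 0.2359] [ 3.123e+00 -1.000e-03  1.400e+00] q6 0.32 F [0.45 0.19 0.14] T [-0.129  0.035  0.   ] open 0.046
s17.png origin 245 145 f 5
1 2 -0 11 0.00
```

View pics/s17.png

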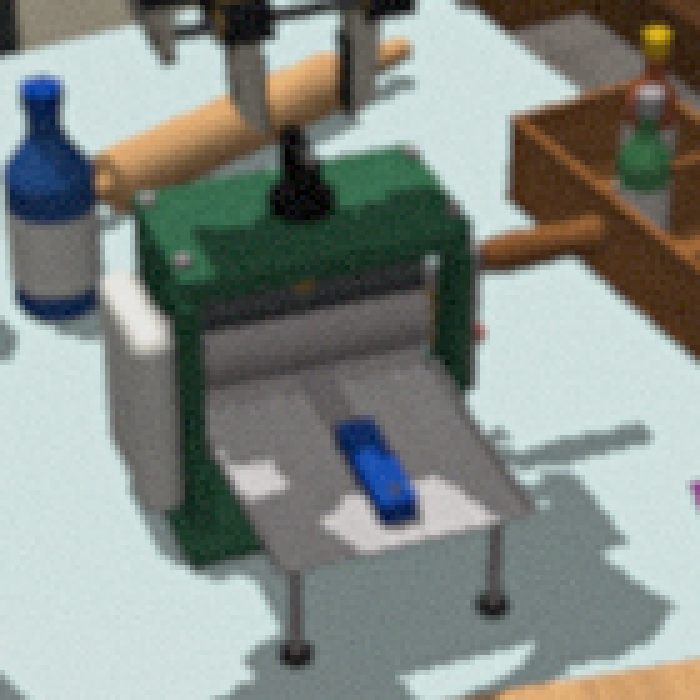

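```bash
python3 - <<'E'
from plan import *
p=cams.read_camera('side'); T=telemetry.observe()['tool_pos']
f=lambda X:np.round((proj(p,X)-[245,145]+.5)*5).tolist()
print('pred tip mid',f([T+[0,0,.0174]]))
print('knob top',f([[.529,.1537,z] for z in(.193,.2,.232)]))
d=cams.cut_out(p,'knob'); print([(x['score'],((np.array(x['extent'][:2])-[245,145])*5).round(),x['extent'][2:]) for x in d])
b=np.array([(388,525),(418,518)])/5+[245,145]-.4
a=onz(p,b,.0797); N=np.array([.5274,.1535]);u=np.array([np.cos(1.405),np.sin(1.405)]); print(a,(a.mean(0)[:2]-N)@u)
c=onz(p,np.array([(275,572),(535,508)])/5+[245,145]-.4,.0797);print((c[:,:2]-N)@u)
for z in(.22,.235): print('tips',onz(p,np.array([(268,132),(355,116)])/5+[245,145]-.4,z))
E
```

```text
pred tip mid [[304.0, 120.0]]
knob top [[303.0, 211.0], [303.0, 200.0], [302.0, 151.0]]
[]
[[0.49985042 0.00467905 0.0797    ]
 [0.51736612 0.00180856 0.0797    ]] -0.15129711610115074
[-0.16794093 -0.16526555]
tips [[0.53190802 0.20001501 0.22      ]
 [0.58476681 0.19169909 0.22      ]]
tips [[0.51993494 0.17674422 0.235     ]
 [0.57164653 0.16860878 0.235     ]]
```

>>> servo_tool(
  targets="2 0 6 0; 0 0 10 0; 0 0 10 0; 0 0 6 0; 0 0 0 0",
)

```text
time: 22.98
tool_pos: [0.5296, 0.1511, 0.2006]
tool_rot: [3.125, -0.0, 1.396]
contact_force: [-0.3, -0.5, -0.1]
opening: 0.0459
```

```bash
python3 - <<'E'
from plan import *
st(); snap('s18.png',c=(310,180),h=50,f=7)
E
```

```text
22.98 [0.5296 0.1511 0.2006] [ 3.125 -0.     1.396] q6 0.32 F [-0.32 -0.54 -0.07] T [-0.051  0.08   0.057] open 0.0459
s18.png origin 260 130 f 7
```

View pics/s18.png

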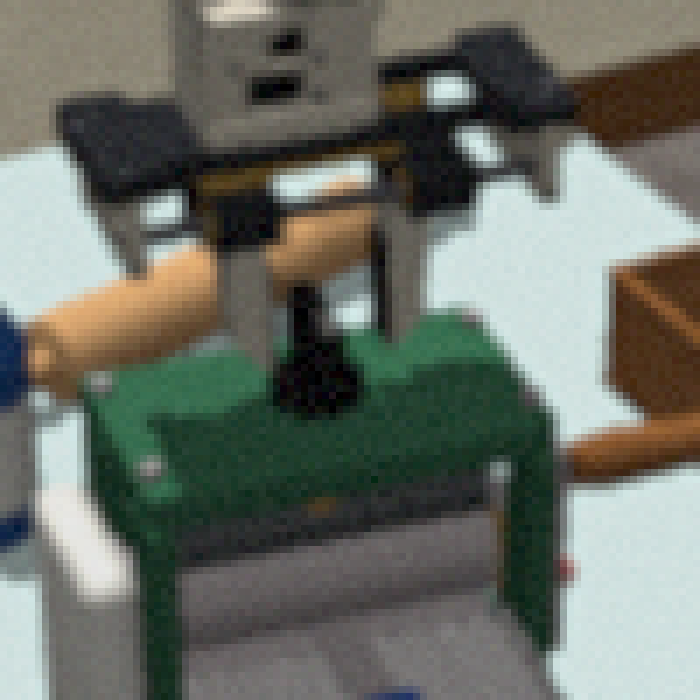

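>>> servo_tool(
  targets="1 0 6 0; 1 0 4 0; 0 0 0 0",
)

```text
time: 23.4
tool_pos: [0.5306, 0.1533, 0.1908]
tool_rot: [3.123, -0.001, 1.396]
contact_force: [0.6, 0.7, -0.9]
opening: 0.046
```

>>> servo_tool(
  targets="0 0 0 0; 0 0 0 0; 0 0 0 0; 0 0 0 0",
  hand=0,
  squeeze=40,
)

```text
time: 23.9
tool_pos: [0.5281, 0.1538, 0.191]
tool_rot: [3.129, -0.001, 1.396]
contact_force: [-9.1, 0.9, 3.7]
opening: 0.0137
```

```bash
python3 - <<'E'
from plan import *
st()
E
```

```text
23.9 [0.5281 0.1538 0.191 ] [ 3.129e+00 -1.000e-03  1.396e+00] q6 0.32 F [-9.08  0.93  3.74] T [0.18  2.029 0.085] open 0.0137
```

>>> servo_tool(
  targets="0 -1 0 0.05; 0 0 0 0.13; 0 0 0 0.13; 0 0 0 0.13; 0 0 0 0.13; 0 0 0 0.13",
)

```text
time: 24.65
tool_pos: [0.5271, 0.1543, 0.191]
tool_rot: [3.133, -0.009, 0.674]
contact_force: [-0.3, 0.9, -0.2]
opening: 0.0139
```

```bash
python3 - <<'E'
from plan import *
st()
E
```

```text
24.65 [0.5271 0.1543 0.191 ] [ 3.133 -0.009  0.674] q6 1.04 F [-0.28  0.91 -0.18] T [0.022 0.381 0.077] open 0.0139
```

>>> servo_tool(
  targets="0 0 0 0.13; 0 0 0 0.13; 0 0 0 0.13; 0 0 0 0.08; 0 0 0 0",
)

```text
time: 25.28
tool_pos: [0.5268, 0.1549, 0.191]
tool_rot: [3.139, -0.011, 0.189]
contact_force: [1.4, -0.0, -0.2]
opening: 0.0136
```

```bash
python3 - <<'E'
from plan import *
st()
E
```

```text
25.27 [0.5268 0.1549 0.191 ] [ 3.139 -0.011  0.189] q6 1.53 F [ 1.38 -0.01 -0.24] T [-0.159  0.393 -0.077] open 0.0136
```

```bash
python3 - <<'E'
from plan import *
rows([(.5268,.1549,.194,.189,1),(.5268,.1549,.236,.45,2),(.5111,.038,.236,1.3,5),(.5111,.038,.09,1.403,4)])
E
```

```text
12 0 0 -3 -0.00; 0 0 -21 -0.13; 0 0 -21 -0.13; -13 20 -0 -0.17; -16 17 -0 -0.17; -19 14 -0 -0.17; -21 11 -0 -0.17; -22 7 -0 -0.17; 0 0 36 -0.03; 0 0 36 -0.03; 0 0 36 -0.03; 0 0 36 -0.03
```

>>> servo_tool(
  targets="0 0 0 0; 0 0 -3 0; 0 0 -21 0; 0 0 -21 -0.13; -13 20 0 -0.17; -16 17 0 -0.17; -19 14 0 -0.17; -21 11 0 -0.17; -22 7 10 -0.17; 0 0 35 -0.1; 0 0 40 -0.1; 0 0 35 0; 0 0 15 0; 0 0 0 0",
  hand=0.5,
)

```text
time: 27.02
tool_pos: [0.5013, 0.0362, 0.1031]
tool_rot: [3.121, -0.002, 1.421]
contact_force: [-0.4, -1.9, -0.1]
opening: 0.0463
```

```bash
python3 - <<'E'
from plan import *
st(); rows([(.5111,.0375,.0635,1.402,3)])
E
```

```text
27.02 [0.5013 0.0362 0.1031] [ 3.121e+00 -2.000e-03  1.421e+00] q6 0.07 F [-0.36 -1.86 -0.13] T [-0.161  0.03  -0.015] open 0.0463
3 1 3 13 0.01; 1 3 13 0.01; 1 3 13 0.01
```

>>> servo_tool(
  targets="1 6 6 0.01; 0 4 12 0.01; 0 0 12 0; 0 0 7 0; 0 0 0 0",
)

```text
time: 27.65
tool_pos: [0.5145, 0.0355, 0.0658]
tool_rot: [3.117, -0.002, 1.4]
contact_force: [0.0, 0.4, 0.8]
opening: 0.0459
```

```bash
python3 - <<'E'
from plan import *
st()
E
```

```text
27.65 [0.5145 0.0355 0.0658] [ 3.117e+00 -2.000e-03  1.400e+00] q6 0.09 F [0.03 0.38 0.8 ] T [-0.105  0.071 -0.009] open 0.0459
```

>>> servo_tool(
  targets="1 -3 0.7 0; 0 0 0 0",
)

```text
time: 27.9
tool_pos: [0.5116, 0.0372, 0.0653]
tool_rot: [3.117, -0.002, 1.4]
contact_force: [0.3, -0.2, -0.2]
opening: 0.0458
```

>>> servo_tool(
  targets="0 0 0 0; 0 0 0 0; 0 0 0 0",
  hand=0,
  squeeze=20,
)

```text
time: 28.28
tool_pos: [0.5119, 0.0371, 0.0659]
tool_rot: [3.116, -0.002, 1.401]
contact_force: [-0.2, -0.9, -1.3]
opening: 0.0239
```

```bash
python3 - <<'E'
from plan import *
st()
E
```

```text
28.27 [0.5119 0.0371 0.0659] [ 3.116e+00 -2.000e-03  1.401e+00] q6 0.09 F [-0.21 -0.87 -1.33] T [-0.112  0.044 -0.025] open 0.0239
```

>>> servo_tool(
  targets="-0.7 0 0 0; -0.7 0 0 0; -0.7 0 0 0",
)

```text
time: 28.65
tool_pos: [0.5119, 0.0365, 0.0659]
tool_rot: [3.115, -0.005, 1.4]
contact_force: [0.6, 4.7, -0.3]
opening: 0.0239
```

```bash
python3 - <<'E'
from plan import *
st()
E
```

```text
28.65 [0.5119 0.0365 0.0659] [ 3.115 -0.005  1.4  ] q6 0.09 F [ 0.61  4.7  -0.3 ] T [ 0.661 -0.04   0.012] open 0.0239
```

>>> servo_tool(
  targets="-0.7 0 0 0",
)

```text
time: 28.78
tool_pos: [0.5118, 0.036, 0.0659]
tool_rot: [3.115, -0.005, 1.4]
contact_force: [0.9, 4.6, -1.0]
opening: 0.024
```

>>> servo_tool(
  targets="-0.7 0 0 0",
)

```text
time: 28.9
tool_pos: [0.5116, 0.0354, 0.0659]
tool_rot: [3.115, -0.005, 1.4]
contact_force: [0.8, 4.4, -0.4]
opening: 0.0241
```

```bash
python3 - <<'E'
from plan import *
st()
E
```

```text
28.9 [0.5116 0.0354 0.0659] [ 3.115 -0.005  1.4  ] q6 0.09 F [ 0.81  4.41 -0.41] T [ 0.669 -0.034  0.022] open 0.0241
```

>>> servo_tool(
  targets="-0.7 0 0 0",
)

```text
time: 29.02
tool_pos: [0.5115, 0.0347, 0.0659]
tool_rot: [3.115, -0.006, 1.4]
contact_force: [0.6, 4.7, -0.5]
opening: 0.0239
```

>>> servo_tool(
  targets="-0.7 0 0 0",
)

```text
time: 29.15
tool_pos: [0.5114, 0.034, 0.0659]
tool_rot: [3.115, -0.006, 1.4]
contact_force: [1.1, 5.0, -1.0]
opening: 0.0238
```

>>> servo_tool(
  targets="-0.7 0 0 0",
)

```text
time: 29.28
tool_pos: [0.5112, 0.0332, 0.0659]
tool_rot: [3.115, -0.006, 1.4]
contact_force: [-0.4, 4.2, 0.6]
opening: 0.0242
```

>>> servo_tool(
  targets="-0.7 0 0 0",
)

```text
time: 29.4
tool_pos: [0.5111, 0.0325, 0.0659]
tool_rot: [3.115, -0.006, 1.4]
contact_force: [1.2, 5.1, -0.2]
opening: 0.024
```

```bash
python3 - <<'E'
from plan import *
for i in range(6):
    cams.read_camera('side'); o=telemetry.observe(); print(o['time'],o['contact_force'].round(2),o['tool_pos'].round(4))
E
```

```text
29.45 [0.98 4.62 0.04] [0.5111 0.0324 0.0659]
29.5 [ 1.48  3.91 -0.37] [0.5111 0.0324 0.0659]
29.55 [1.02 3.72 0.07] [0.5111 0.0324 0.0659]
29.6 [ 1.88  3.5  -1.26] [0.5111 0.0324 0.0659]
29.65 [ 0.87  3.08 -0.61] [0.5111 0.0324 0.0659]
29.7 [ 1.03  2.8  -0.92] [0.5111 0.0324 0.0659]
```

```bash
python3 - <<'E'
from plan import *
rows([(.511,.0325,.07,1.4,1),(.511,.0325,.235,1.2,4),(.5268,.1549,.235,.189,6),(.5268,.1549,.191,.189,3)])
E
```

```text
14 0 -0 -4 0.00; 0 0 -41 0.05; 0 0 -41 0.05; 0 0 -41 0.05; 0 0 -41 0.05; 20 -5 -0 0.17; 19 -8 -0 0.17; 17 -11 -0 0.17; 15 -14 -0 0.17; 13 -16 -0 0.17; 10 -18 -0 0.17; 0 0 15 -0.00; 0 0 15 -0.00; 0 0 15 -0.00
```

>>> servo_tool(
  targets="0 0 0 0; 0 0 0 0; 0 0 -4 0; 0 0 -35 0; 0 0 -45 0.05; 0 0 -45 0.05; 0 0 -38 0.1; 20 -5 0 0.17; 19 -8 0 0.17; 17 -11 0 0.17; 15 -14 0 0.17; 13 -16 0 0.17; 8 -14 0 0.1; 0 0 0 0",
  hand=0.5,
)

```text
time: 31.45
tool_pos: [0.5258, 0.149, 0.2424]
tool_rot: [3.131, -0.028, 0.211]
contact_force: [0.5, 0.3, 0.4]
opening: 0.0458
```

```bash
python3 - <<'E'
from plan import *
st(); rows([(.5268,.1549,.191,.189,3)]); snap('s19.png',c=(315,215),h=70,f=5)
E
```

```text
31.45 [0.5258 0.149  0.2424] [ 3.131 -0.028  0.211] q6 1.5 F [0.5  0.32 0.44] T [-0.072  0.155 -0.036] open 0.0458
3 1 -2 17 0.01; 1 -2 17 0.01; 1 -2 17 0.01
s19.png origin 245 145 f 5
```

View pics/s19.png

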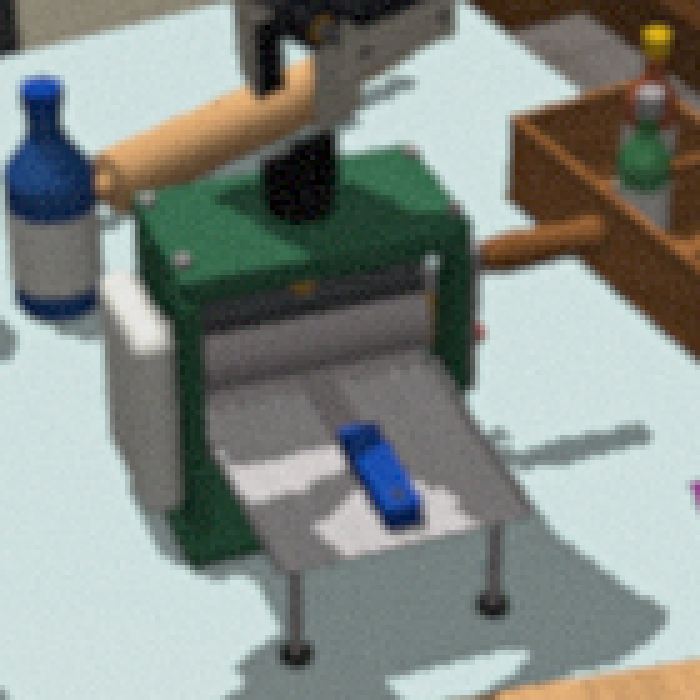

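>>> servo_tool(
  targets="1 -4 8 0.02; 0 -2 14 0; 0 0 14 0; 0 0 12 0; 0 0 2 0; 0 0 0 0",
)

```text
time: 32.25
tool_pos: [0.5261, 0.1524, 0.1878]
tool_rot: [3.13, -0.025, 0.192]
contact_force: [-0.4, 0.5, 0.5]
opening: 0.0457
```

>>> servo_tool(
  targets="0 0 0 0; 0 0 0 0; 0 0 0 0; 0 0 0 0",
  hand=0,
  squeeze=40,
)

```text
time: 32.75
tool_pos: [0.5263, 0.1546, 0.1889]
tool_rot: [3.134, -0.028, 0.191]
contact_force: [-0.7, 9.6, -2.5]
opening: 0.0139
```

```bash
python3 - <<'E'
from plan import *
st()
E
```

```text
32.75 [0.5263 0.1546 0.1889] [ 3.134 -0.028  0.191] q6 1.53 F [-0.71  9.61 -2.46] T [1.633 0.401 0.026] open 0.0139
```

>>> servo_tool(
  targets="0 0 0 -0.02; 0 0 0 -0.02; 0 0 0 0",
)

```text
time: 33.12
tool_pos: [0.5264, 0.1547, 0.1889]
tool_rot: [3.133, -0.027, 0.234]
contact_force: [-0.0, 0.9, -0.6]
opening: 0.0136
```

```bash
python3 - <<'E'
from plan import *
st()
E
```

```text
33.12 [0.5264 0.1547 0.1889] [ 3.133 -0.027  0.234] q6 1.49 F [-0.03  0.87 -0.57] T [ 0.283  0.195 -0.02 ] open 0.0136
```

Turned back by 0.043 rad. Now back to the handle to feel again.

>>> servo_tool(
  targets="0 0 0 0; 0 0 -3 0; 0 0 -21 0; 0 0 -25 -0.13; -13 20 0 -0.17; -16 17 0 -0.17; -19 14 0 -0.17; -21 11 0 -0.17; -22 6 10 -0.17; -4 5 35 -0.1; 0 0 40 -0.06; 0 0 35 0; 0 0 15 0; 0 0 0 0",
  hand=0.5,
)

```text
time: 34.88
tool_pos: [0.5101, 0.0286, 0.1059]
tool_rot: [3.103, -0.001, 1.412]
contact_force: [-0.1, -0.1, 0.2]
opening: 0.0454
```

```bash
python3 - <<'E'
from plan import *
st(); rows([(.5108,.0325,.0655,1.402,3)])
E
```

```text
34.88 [0.5101 0.0286 0.1059] [ 3.103e+00 -1.000e-03  1.412e+00] q6 0.07 F [-0.08 -0.05  0.18] T [-0.125  0.164  0.002] open 0.0454
3 1 0 13 0.00; 1 0 13 0.00; 1 0 13 0.00
```

>>> servo_tool(
  targets="3 1 12 0.01; 2 0 14 0; 1 0 12 0; 0 0 2 0; 0 0 0 0",
)

```text
time: 35.5
tool_pos: [0.5153, 0.0346, 0.0652]
tool_rot: [3.099, -0.001, 1.402]
contact_force: [-0.1, -0.3, -0.5]
opening: 0.0457
```

```bash
python3 - <<'E'
from plan import *
st()
E
```

```text
35.5 [0.5153 0.0346 0.0652] [ 3.099e+00 -1.000e-03  1.402e+00] q6 0.09 F [-0.08 -0.35 -0.54] T [-0.047  0.199  0.06 ] open 0.0457
```

>>> servo_tool(
  targets="0 -4 0 0; 0 0 0 0",
)

```text
time: 35.75
tool_pos: [0.5113, 0.0352, 0.0656]
tool_rot: [3.098, -0.001, 1.402]
contact_force: [0.6, -0.6, -0.6]
opening: 0.0458
```

>>> servo_tool(
  targets="0 0 0 0; 0 0 0 0; 0 0 0 0",
  hand=0,
  squeeze=20,
)

```text
time: 36.12
tool_pos: [0.5118, 0.0351, 0.0662]
tool_rot: [3.097, -0.002, 1.402]
contact_force: [0.1, -0.4, -0.8]
opening: 0.0237
```

>>> servo_tool(
  targets="1 0 0 0; 1 0 -0.05 0; 1 0 -0.05 0; 1 0 -0.05 0; 1 0 -0.05 0; 0 0 0 0",
)

```text
time: 36.88
tool_pos: [0.5123, 0.0392, 0.0662]
tool_rot: [3.098, 0.0, 1.402]
contact_force: [-0.5, -3.1, 0.0]
opening: 0.0238
```

```bash
python3 - <<'E'
from plan import *
st()
E
```

```text
36.88 [0.5123 0.0392 0.0662] [3.098 0.    1.402] q6 0.1 F [-0.47 -3.08  0.  ] T [-0.563  0.183 -0.081] open 0.0238
```

>>> servo_tool(
  targets="-0.7 0 0 0; -0.7 0 0.03 0; -0.7 0 0.03 0",
)

```text
time: 37.25
tool_pos: [0.5123, 0.039, 0.0662]
tool_rot: [3.097, -0.003, 1.402]
contact_force: [0.4, 2.6, -0.4]
opening: 0.0239
```

>>> servo_tool(
  targets="-0.7 0 0.03 0",
)

```text
time: 37.38
tool_pos: [0.5122, 0.0386, 0.0662]
tool_rot: [3.097, -0.003, 1.402]
contact_force: [-0.0, 2.2, -0.5]
opening: 0.0238
```

>>> servo_tool(
  targets="-0.7 0 0.03 0",
)

```text
time: 37.5
tool_pos: [0.5121, 0.0381, 0.0662]
tool_rot: [3.097, -0.003, 1.402]
contact_force: [0.9, 4.1, -0.3]
opening: 0.0238
```

>>> servo_tool(
  targets="-0.7 0 0.03 0",
)

```text
time: 37.62
tool_pos: [0.512, 0.0374, 0.0662]
tool_rot: [3.097, -0.003, 1.402]
contact_force: [0.8, 3.3, 0.1]
opening: 0.024
```

>>> servo_tool(
  targets="-0.7 0 0.03 0",
)

```text
time: 37.75
tool_pos: [0.5119, 0.0367, 0.0662]
tool_rot: [3.097, -0.004, 1.402]
contact_force: [0.3, 3.0, 0.2]
opening: 0.0239
```

>>> servo_tool(
  targets="-0.7 0 0.03 0",
)

```text
time: 37.88
tool_pos: [0.5118, 0.0359, 0.0662]
tool_rot: [3.097, -0.004, 1.402]
contact_force: [0.5, 3.7, 0.3]
opening: 0.0238
```

```bash
python3 - <<'E'
from plan import *
st()
E
```

```text
37.88 [0.5118 0.0359 0.0662] [ 3.097 -0.004  1.402] q6 0.09 F [0.47 3.71 0.28] T [0.466 0.06  0.003] open 0.0238
```

>>> servo_tool(
  targets="1.5 0 -0.05 0; 1.5 0 -0.05 0; 1.5 0 -0.05 0; 1.5 0 -0.05 0; 1 0 -0.03 0; -0.7 0 0.03 0; -0.7 0 0.03 0; -0.7 0 0.03 0; -0.7 0 0.03 0; -0.7 0 0.03 0",
)

```text
time: 39.12
tool_pos: [0.5123, 0.0396, 0.0662]
tool_rot: [3.097, -0.003, 1.402]
contact_force: [1.5, 2.5, 0.1]
opening: 0.0238
```

>>> servo_tool(
  targets="-0.7 0 0.03 0",
)

```text
time: 39.25
tool_pos: [0.5123, 0.0389, 0.0662]
tool_rot: [3.097, -0.004, 1.402]
contact_force: [0.5, 2.7, 1.1]
opening: 0.0242
```

>>> servo_tool(
  targets="-0.7 0 0.03 0",
)

```text
time: 39.38
tool_pos: [0.5122, 0.0382, 0.0662]
tool_rot: [3.097, -0.004, 1.402]
contact_force: [0.8, 2.6, -0.3]
opening: 0.0241
```

>>> servo_tool(
  targets="-0.7 0 0.03 0",
)

```text
time: 39.5
tool_pos: [0.512, 0.0375, 0.0662]
tool_rot: [3.097, -0.004, 1.402]
contact_force: [-0.5, 3.6, 0.2]
opening: 0.024
```

>>> servo_tool(
  targets="-0.7 0 0.03 0",
)

```text
time: 39.62
tool_pos: [0.512, 0.0367, 0.0662]
tool_rot: [3.097, -0.004, 1.402]
contact_force: [1.6, 3.1, 0.7]
opening: 0.0238
```

>>> servo_tool(
  targets="0 0 0 0; 0 0 0 0; 0 0 -4 0; 0 0 -30 0; 0 0 -40 0; 0 0 -50 0; 0 0 -50 0; -20 -10 -20 0; -30 -30 0 0; -30 -40 0 0; -20 -30 0 0; -5 -5 0 0; 0 0 0 0",
  hand=0.5,
)

```text
time: 41.25
tool_pos: [0.3689, -0.0512, 0.264]
tool_rot: [3.092, 0.002, 1.401]
contact_force: [0.5, 0.1, 0.9]
opening: 0.0459
```

```bash
python3 - <<'E'
from plan import *
st(); snap('s20.png',c=(330,225),h=60,f=6); p=cams.read_camera('top'); save(p,'t20.png')
p=cams.read_camera('side'); save(p,'s20f.png')
E
```

```text
41.25 [ 0.3689 -0.0512  0.264 ] [3.092e+00 2.000e-03 1.401e+00] q6 -0.18 F [0.46 0.06 0.88] T [-0.135  0.113 -0.022] open 0.0459
s20.png origin 270 165 f 6
```

View pics/s20.png

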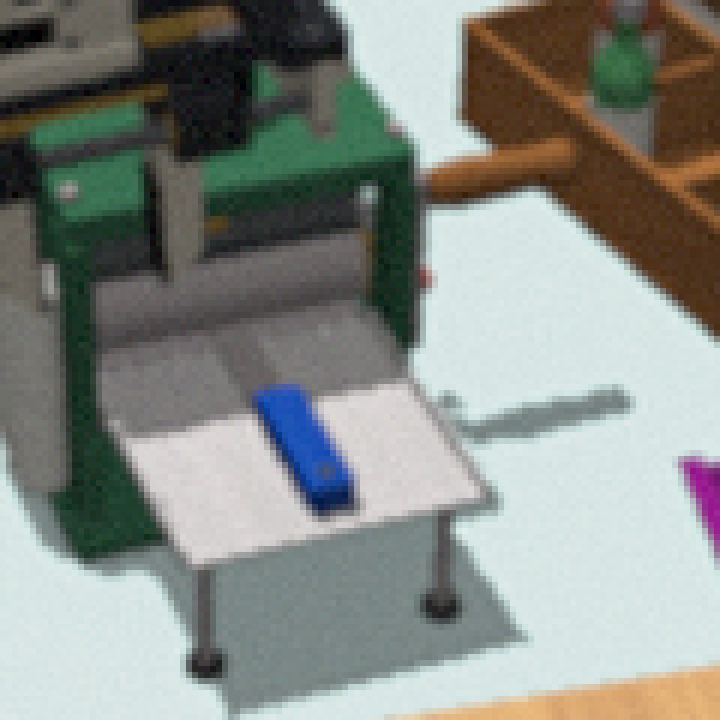

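View pics/t20.png

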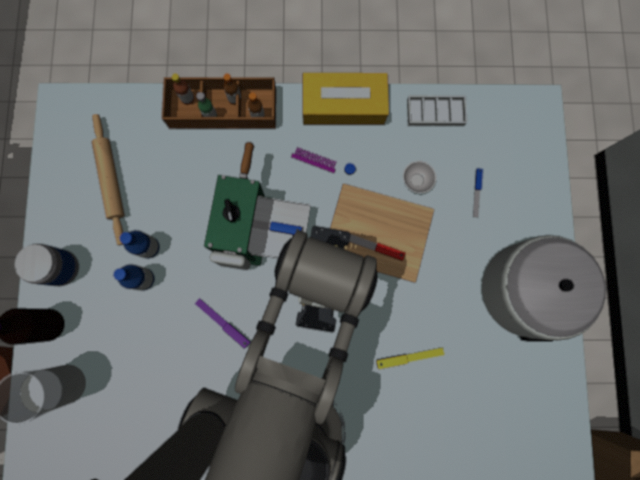

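View pics/s20f.png

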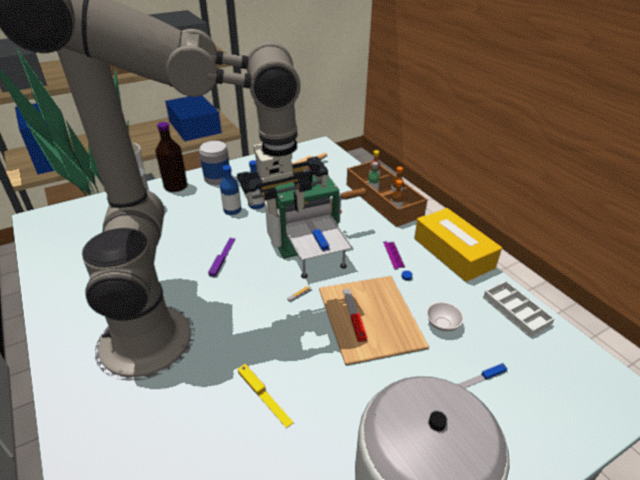

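```bash
python3 - <<'E'
from plan import *
N=np.array([.5274,.1535]);u=np.array([np.cos(1.405),np.sin(1.405)])
for n,box in(('top',(230,180,320,270)),('side',(280,200,360,280))):
    p=cams.read_camera(n); hsv=cv2.cvtColor(p['color'],cv2.COLOR_RGB2HSV)
    m=((hsv[...,0]>105)&(hsv[...,0]<130)&(hsv[...,1]>150)).astype(np.uint8)
    k=np.zeros_like(m);x0,y0,x1,y1=box;k[y0:y1,x0:x1]=m[y0:y1,x0:x1]
    ys,xs=np.nonzero(k)
    # fit by comparing projected hull mask for origin pos along u / lateral / yaw
    from scipy.optimize import minimize
    def hull(th):
        o=N+th[0]*u+th[1]*np.array([-u[1],u[0]]); yaw=1.405+th[2];c,s=np.cos(yaw),np.sin(yaw)
        q=proj(p,[[o[0]+a*c-b*s,o[1]+a*s+b*c,.0797+z] for a in(-.04,.04) for b in(-.012,.012) for z in(0.0,.018)])
        h=cv2.convexHull((q*16).astype(np.float32)).reshape(-1,2)
        M=np.zeros((480*4,640*4),np.uint8); cv2.fillConvexPoly(M,((q_:=cv2.convexHull((q.astype(np.float32)+.5)*4)).round()).astype(np.int32),255)
        return cv2.resize(M,(640,480),interpolation=cv2.INTER_AREA)/255.
    cost=lambda t:((hull(t)-k)**2).sum()
    best=minimize(cost,[-.118,0,0],method='Nelder-Mead',options=dict(initial_simplex=[[-.118,0,0],[-.11,0,0],[-.118,.005,0],[-.118,0,.06]],maxiter=120))
    print(n,len(xs),best.x.round(4),best.fun,'tip past nip',best.x[0]+.14)
st()
E
```

```text
top 196 [-0.1191 -0.003  -0.0178] 139.87121876201462 tip past nip 0.02089917695473248
side 149 [-0.1097 -0.0058 -0.1343] 75.55078815840062 tip past nip 0.030344212301472356
41.5 [ 0.3691 -0.0507  0.2633] [3.094e+00 2.000e-03 1.403e+00] q6 -0.18 F [ 0.26 -0.91  0.05] T [-0.14   0.043  0.041] open 0.0458
```

```bash
python3 - <<'E'
from cell import robot,telemetry
print(robot.hand_in()); print(telemetry.observe()['time'])
E
```

```text
the job is handed in; nothing more can be done
None
the job is handed in; nothing more can be done
```

The sheeter is set to the blue 3 mm gauge. The gauge is lying in the nip and drags at about 3.3 N when pulled, against the 3.5 N asked. I handed the job in at about 41.5 s of the 72 s allowed.

- **Inserting:** I slid the blue blade along the tray and through the nip with the gap open. Lifting the blade until it touched the upper roller showed about 2.5 mm of clearance.
- **Setting the screw:** I wound it down 1.21 rad and pulled the gauge, which gave about 4.7 N. I then backed it off 0.043 rad. At the highest setting I used, the pinch was only about 7 N by the stated 0.6 to 0.8 N per N, so the blade was never crushed.
- **Last drag check:** single force readings ran from about 2.5 to 4.1 N, with roughly 0.5 N of sensor noise. The wrist moment on its own pointed to about 3.5 N.
- **How far through:** three estimates of how far the tip is past the nip gave 22 mm (arm position), 21 mm (top camera) and 30 mm (side camera). They disagree by up to 9 mm, but all lie within 15 to 35 mm.

**What went wrong:**
- **First grasp:** it missed. The reported tool height did not match where the fingertips really were, by about 31 mm. I allowed for this from touching the board and then the tray, and both contacts gave the same offset.
- **Pickup:** the blue gauge shifted a few millimetres on the board as the fingers closed on it.
- **Tool tilt:** the tool drifted to about 2.5° off vertical over the many moves. I corrected the last pulls for it.

In the last pictures the red gauge and the other things look where they were, and the robot was touching nothing.

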